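# Pack the lemon and clip the lunch box shut crosswise

### The job

Lay the lemon in the free compartment of the clear food box (the one without the tin), then put the blue lid on squarely so that it sits flush on the rim all round. Then snap the four orange clips fully shut over the lid so that it seals evenly: start at any corner, take the diagonally opposite corner second, then the other two. Leave the tin in its compartment and do not disturb the other things on the counter.

Things in the scene. Friction and masses are not known exactly. Their poses are not given: they have to be found in the camera images.
- box: clear open food box, fixed to the counter, 190 (its x) x 130 (y) x 75 mm high, walls 4, floor 5 mm; origin: centre of underside, z up. Divider at x = 0, 4 mm thick, 52 mm high; two compartments, each 89 (x) x 122 mm (y), centred at x = +-46.5 mm: tin in one, cork pad in the free one; either way round. Box left, lid right of the robot, or the reverse
- lid: loose blue lid, 0.16 kg, white grip bar. Origin: centre of underside. Black rounded sealing ring z 0 to 7 mm, 177 x 117 mm, fits inside the box walls with 2.5 mm play; flange 190 (its x) x 130 (y), z 7 to 12; raised panel 170 x 70, to 15; central grip bar 80 (x) x 16 (y), to 43 mm. Lies flat on the counter at first. Either way round fits; seated, its origin is 68 mm above the box's
- lemon: loose yellow lemon, 78 (its x) x 55 x 56 mm, lying on the counter between box and lid; origin at the centre of its underside as built, 28 mm under its middle; it may have rolled a little about its long axis
- lemon_center (a point): the middle of the lemon
- tin: round tin, 75 mm across, 58 mm high, standing in one compartment of the box; origin at the centre of its underside
- pad: cork pad 80 x 108 x 6 mm lying on the floor of the free compartment; origin at the centre of its underside
- clip_a (a joint): orange snap clip at the box's (-, +) corner. 0 open (start), 1.95 rad shut. Hinge axis along the box's x, at x -60, y +72, z 67 mm of the box, outside the long wall. Springs over centre at about 1 rad: from there it snaps either way by itself, the lid being seated. Needs about 3 to 6 N at the tongue tip. Diagonal to clip_c
- clip_b (a joint): orange snap clip at the box's (+, +) corner. 0 open (start), 1.95 rad shut. Hinge axis along the box's x, at x +60, y +72, z 67 mm of the box, outside the long wall. Springs over centre at about 1 rad: from there it snaps either way by itself, the lid being seated. Needs about 3 to 6 N at the tongue tip. Diagonal to clip_d
- clip_c (a joint): orange snap clip at the box's (+, -) corner. 0 open (start), 1.95 rad shut. Hinge axis along the box's x, at x +60, y -72, z 67 mm of the box, outside the long wall. Springs over centre at about 1 rad: from there it snaps either way by itself, the lid being seated. Needs about 3 to 6 N at the tongue tip. Diagonal to clip_a
- clip_d (a joint): orange snap clip at the box's (-, -) corner. 0 open (start), 1.95 rad shut. Hinge axis along the box's x, at x -60, y -72, z 67 mm of the box, outside the long wall. Springs over centre at about 1 rad: from there it snaps either way by itself, the lid being seated. Needs about 3 to 6 N at the tongue tip. Diagonal to clip_b
- clip_a_tip (a point): middle of the end of this clip's tongue, 28 mm from the leg. Clip 30 mm wide along the box's x. Shut: leg rises 18 mm from the hinge, tongue 4 mm thick reaches 30 mm inward over the lid's flange, top at z = 85 mm of the box. Open: leg points outward, tongue stands up, its end 26 mm outward of and 22 mm above the hinge. Push its outer face inward, over, then down
- clip_b_tip (a point): middle of the end of this clip's tongue, 28 mm from the leg. Clip 30 mm wide along the box's x. Shut: leg rises 18 mm from the hinge, tongue 4 mm thick reaches 30 mm inward over the lid's flange, top at z = 85 mm of the box. Open: leg points outward, tongue stands up, its end 26 mm outward of and 22 mm above the hinge. Push its outer face inward, over, then down
- clip_c_tip (a point): middle of the end of this clip's tongue, 28 mm from the leg. Clip 30 mm wide along the box's x. Shut: leg rises 18 mm from the hinge, tongue 4 mm thick reaches 30 mm inward over the lid's flange, top at z = 85 mm of the box. Open: leg points outward, tongue stands up, its end 26 mm outward of and 22 mm above the hinge. Push its outer face inward, over, then down
- clip_d_tip (a point): middle of the end of this clip's tongue, 28 mm from the leg. Clip 30 mm wide along the box's x. Shut: leg rises 18 mm from the hinge, tongue 4 mm thick reaches 30 mm inward over the lid's flange, top at z = 85 mm of the box. Open: leg points outward, tongue stands up, its end 26 mm outward of and 22 mm above the hinge. Push its outer face inward, over, then down
- spice_front: bystander: spice jar with red cap, 45 mm across, 106 mm high, near the counter's front edge; origin under its centre
- salt_shaker: bystander: small white salt shaker, 44 mm across, 90 mm high, behind the lemon; origin under its centre
- spice_back: bystander: spice jar with red cap, 45 mm across, 106 mm high, at the back; origin under its centre
- pepper_mill: bystander: brown wooden pepper mill, 58 mm across, 160 mm high, at the back; origin under its centre
- glass: bystander: drinking glass, 78 mm across, 102 mm high, at the back; origin under its centre
- candle: bystander: candle, 76 mm across, 90 mm high, at the right; origin under its centre
There are look-alikes about, which are no part of the job. What is shaped like the tin but purple is not meant. Leave any turquoise look-alike of the lemon alone.

How it is judged (in metres and radians):
On the way, in this order (a step that is already met when the one before it is completed fails the run):
1. the lemon lies in the box, below the rim, the lid still off (x of lemon_center in the frame of box between -0.09 and 0.09 m and y of lemon_center in the frame of box between -0.06 and 0.06 m and z of lemon_center in the frame of box below 0.055 m and horizontal distance between lid and box above 0.1 m), for 0.2 s.
2. the lid sits flush on the rim, all four clips still open (z of lid in the frame of box between 0.064 and 0.0715 m and horizontal distance between lid and box below 0.008 m and angle between the x axis of lid and the x axis of box, either way round below 0.08 rad and angle between lid's own z axis and vertical below 0.05 rad and value of joint each of clip_a, clip_b, clip_c, clip_d below 1.1 rad), for 0.2 s.
3. the first two clips shut are at diagonally opposite corners, the other two still open (((value of joint each of clip_a, clip_c above 1.83 rad and value of joint each of clip_b, clip_d below 1.1 rad) or (value of joint each of clip_b, clip_d above 1.83 rad and value of joint each of clip_a, clip_c below 1.1 rad))), for 0.1 s.
At the end, for the whole second after the job is handed in: all four clips are shut (each within 0.12 rad), the lid sits flush on the box (within 3.5 mm in height, 8 mm sideways and 0.08 rad in turn), at rest, with the lemon and the upright tin inside it below the rim (value of joint each of clip_a, clip_b, clip_c, clip_d above 1.83 rad and z of lid in the frame of box between 0.064 and 0.0715 m and horizontal distance between lid and box below 0.008 m and angle between the x axis of lid and the x axis of box, either way round below 0.08 rad and angle between lid's own z axis and vertical below 0.05 rad and x of lemon_center in the frame of box between -0.09 and 0.09 m and y of lemon_center in the frame of box between -0.06 and 0.06 m and z of lemon_center in the frame of box below 0.055 m and x of tin in the frame of box between -0.09 and 0.09 m and y of tin in the frame of box between -0.06 and 0.06 m and z of tin in the frame of box below 0.012 m and angle between tin's own z axis and vertical below 0.15 rad and linear speed of lid below 0.02 m/s); the robot touches nothing.
It fails at once if a bystander (spice jar, salt shaker, pepper mill, glass or candle) is pushed more than 25 mm out of place (distance of any of spice_front, salt_shaker, spice_back, pepper_mill, glass, candle from where it was at the start of the episode above 0.025 m).
It also fails if it takes over 72 s, if anything falls off the work surface, if the arm or the gripper's body presses on something with over 40 N, if the wrist force passes 120 N, or if a joint passes its speed limit or range.

### The arm

A 7-joint arm with a two-finger parallel gripper is mounted at the origin on a cart in front of the work surface, level with it; the furniture and walls round the work are solid. World frame = base frame: x ahead of the robot, y to its left, z up, the work surface at z = 0. Lengths are in mm, angles in rad, forces in N, time in s.
With the tool pointing down it reaches from about 400 to 875 mm from the base axis. Payload 4.4 kg.
Tool frame: the origin (TCP) lies on the centre line of the jaws, within the pads' length; the fingertips stand 11 mm ahead of it and the grasp point (between the pads) lies 8 mm behind it (ctrl.tips_ahead is the distance from the TCP to the fingertips, in mm); z points along the fingers, y is the line along which they close (so a half turn about z gives the same grasp; the last joint's range is limited). The gripper opens to 85 mm and grips with 20 to 120 N. Pads are 22 mm wide; open, the fingers measure 114 mm over their backs; the gripper's body (76 mm by 85 mm) begins 54 mm behind the grasp point. The pads swing forward as they close: fully open they stand 13 mm farther back than shut.
Start: joints at [-1.298, 0.628, 0.038, 1.517, -0.027, 0.996, -0.02], TCP at [216.007, 613.074, 203.713] pointing down, gripper open.
Joint ranges: [-3.06, 3.06], [-0.37, 2.12], [-1.25, 1.32], [0.18, 2.47], [-1.1, 4.24], [0.23, 1.98], [-2.94, 2.94]. Speed limits (rad/s): [2.57, 2.57, 3.14, 3.14, 3.14, 3.14, 3.14].

### API

Orientations are given as [roll, pitch, yaw] about the fixed x, y, z axes, in that order (R = Rz(yaw) Ry(pitch) Rx(roll)).
In Python, from cell import ctrl, eyes, job gives the robot as it stands. The module is installed in compiled form; this text tells all that it offers.
- The arm moves only by the tool carry_out, never from a script. Its argument "moves" is a list of rows, each an object of numbers: "tx", "ty", "tz": the shift along the tool's x, y, z as a fraction of full scale; "twist": the turn about the tool's z as a fraction of full scale; "fingers": the opening, from 0 (shut) to 1 (fully open). In form: [{"tx": .., "ty": .., "tz": .., "twist": .., "fingers": ..}, ...]. A call has 1 to 12 rows; each row shifts and turns the commanded pose from where the row before left it, along the tool's axes as they then stand; what a row does not reach is not made up. Full scale, the value 1, is 0.3 m for a shift and pi rad for a turn. A row lasts 1/8 s, in which the tool goes at most 62.5 mm and 10.7 degrees, less where a joint would pass 70% of its speed; a pose out of reach is approached as far as the arm can. A call with a number of a shift or a turn outside -1 to 1 is refused whole. A call with a gripper value outside its range is refused whole. The fingers move at their own pace and stop on an object; the grip force is fixed at half the most. Time passes only in rows, so rows that do not move let the fingers close. It gives the time, the measured TCP pose, the force, the opening and the grip force at its end, in the units of the state.
- ctrl.read_state(): the state, without advancing time (a new reading comes with each control period).
- eyes.get_image(name): name is "side" or "top"; returns a dict with "color" (400x640x3 uint8, blue, green, red), "fovy" (degrees; the focal length in pixels is half the picture's height over the tangent of half this angle, whatever the lens; pixels are square), "cx", "cy" (the principal point, pixels), "world_from_camera" (4x4, takes a point from camera to world coordinates). Camera axes: x right, y up, looking along -z (the intrinsics and any distortion apply to the point x, -y, -z); pixel columns grow to the right and rows downward; lengths in mm; the calibration is good to about 2 mm. A picture is of the moment at which its call begins. There is no depth.
- job.finish_job(): hands the job in; it is judged then, once.
The state is a dict: "clock": time; "qpos": joint angles; "qd": joint speeds; "tau": joint torques, N m; "eef_pos": TCP position; "tool_rot": TCP orientation; "force": force on the tool from outside, world axes, zero at the start; "torque": the same for the moment, N m; "width": finger opening in mm; "gripper_force": force on a finger pad.
Only numpy, scipy, OpenCV 4.12 (cv2) and the standard library are available. Lean on these libraries where they do the work, as an engineer would, in place of code of your own. Each camera call takes 0.05 s, during which the arm holds its last target. There are 200 camera calls.

## Working session

There is one attempt and no reset: what is moved stays moved. The work goes in short steps, Python scripts to look and compute and a tool call to move; the robot and the scene stay as the last step left them, time stands still between calls to the robot, and variables do not carry over. Pictures are saved under pics/ and viewed, at most 10 in all, crops included, and the job is handed in when it is done.

Besides the shell and the picture viewer there is one more tool, called after "Emit:" by a JSON object that holds its "op" and its "data", one argument or row to a line. carry_out: Moves the arm, as the interface text tells. Its arguments: {"type":"object","properties":{"moves":{"type":"array","items":{"type":"object","properties":{"tx":{"type":"number","minimum":-1,"maximum":1},"ty":{"type":"number","minimum":-1,"maximum":1},"tz":{"type":"number","minimum":-1,"maximum":1},"twist":{"type":"number","minimum":-1,"maximum":1},"fingers":{"type":"number"}}}}},"required":["moves"]}

```bash
mkdir -p pics; cat > h.py <<'E'
import numpy as np, cv2
from cell import ctrl, eyes, job
def snap(n):
    return eyes.get_image(n)
def fl(im): return im['color'].shape[0]/2/np.tan(np.radians(im['fovy'])/2)
def ray(im,u,v):
    f=fl(im); d=np.array([(u-im['cx'])/f,-(v-im['cy'])/f,-1.]); T=np.array(im['world_from_camera'])
    return T[:3,3], T[:3,:3]@d
def onz(im,u,v,z):
    o,d=ray(im,u,v); return o+d*(z-o[2])/d[2]
def proj(im,p):
    T=np.array(im['world_from_camera']); c=T[:3,:3].T@(np.asarray(p,float)-T[:3,3]); f=fl(im)
    return im['cx']+f*c[0]/-c[2], im['cy']-f*c[1]/-c[2]
def tri(a,ua,b,ub):
    o1,d1=ray(a,*ua); o2,d2=ray(b,*ub)
    A=np.stack([d1,-d2],1); s=np.linalg.lstsq(A,o2-o1,rcond=None)[0]
    p,q=o1+d1*s[0],o2+d2*s[1]; return (p+q)/2, np.linalg.norm(p-q)
E
python3 - <<'E'
from h import *
for n in('top','side'):
    im=snap(n); cv2.imwrite(f'pics/{n}0.png',im['color'])
    print(n,{k:(v.tolist() if hasattr(v,'tolist') else v) for k,v in im.items() if k!='color'})
print(ctrl.read_state(),ctrl.tips_ahead)
E
```

```text
top {'fovy': 44.10769148416234, 'cx': 320.1070852605827, 'cy': 205.83478644530075, 'world_from_camera': [[0.39944706856799633, 0.7790648671755696, -0.4832183483117618, -182.2862571403137], [-0.9167054073431878, 0.33388193569956853, -0.21948587462811686, -436.1863100258694], [-0.009655856264188146, 0.53064186203712, 0.8475411368739476, 1379.814348870418], [0.0, 0.0, 0.0, 1.0]]}
side {'fovy': 53.85515640772384, 'cx': 317.65019316926293, 'cy': 199.99371876666967, 'world_from_camera': [[-0.9994340694041921, 0.01522646007330503, -0.02999493003513336, 497.36490516974465], [-0.0323952413681553, -0.6758475156632802, 0.7363291953389267, 832.5857008146328], [-0.009060311853101799, 0.7368841771170069, 0.6759582977253228, 931.4885327230351], [0.0, 0.0, 0.0, 1.0]]}
{'clock': 0.1, 'qpos': array([-1.2978279 ,  0.62921461,  0.03846876,  1.51826101, -0.02703079,
        0.9962802 , -0.01999304]), 'qd': array([ 0.00022841, -0.00135876,  0.00049471, -0.00165862, -0.00250435,
       -0.00060553,  0.00017147]), 'tau': array([ 2.78895037e-03, -5.64531970e+01,  1.23021170e+00, -1.93973190e+01,
        1.11667888e-02,  5.43491813e-03,  6.72595377e-06]), 'eef_pos': array([215.7908576 , 612.50853491, 202.90903069]), 'tool_rot': array([-3.13994781e+00,  2.34707865e-06,  2.80279518e+00]), 'force': array([-0.16201704,  0.70654093,  0.14174471]), 'torque': array([ 0.05104544, -0.00658434,  0.017165  ]), 'gripper_force': 0.0, 'width': 85.47904392903861} 11.0
```

View pics/top0.png

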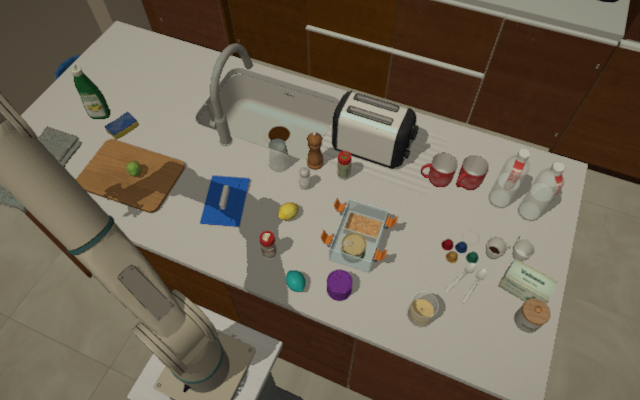

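View pics/side0.png

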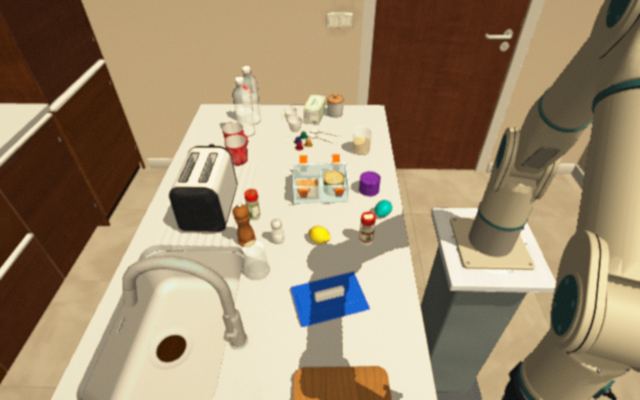

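The lemon candidates are yellow at top (288,211) / side (319,235) and turquoise at top (296,281); the yellow one is meant. The round tins are the one inside the box at top (353,246) and purple at (339,285), which is the decoy. I'll confirm these in an enlarged crop and measure in both views.

```bash
cat >> h.py <<'E'
R={'yellow':((22,120,120),(33,255,255)),'orange':((5,190,150),(16,255,255)),'blue':((105,150,60),(125,255,255))}
def mask(im,c):
    return cv2.inRange(cv2.cvtColor(im['color'],cv2.COLOR_BGR2HSV),*R[c])
def blobs(im,c,amin=20):
    n,l,s,ce=cv2.connectedComponentsWithStats(mask(im,c))
    return [(s[i][4],ce[i].round(1).tolist(),s[i][:4].tolist()) for i in range(1,n) if s[i][4]>=amin],l
E
python3 - <<'E'
from h import *
t,s=snap('top'),snap('side')
for n,im in(('top',t),('side',s)):
    for c in R: print(n,c,blobs(im,c)[0])
A=cv2.resize(t['color'][160:310,200:400],(800,600),interpolation=3)
B=cv2.resize(s['color'][140:260,270:430],(800,600),interpolation=3)
cv2.imwrite('pics/ct.png',A);cv2.imwrite('pics/cs.png',B)
E
```

```text
top yellow [(np.int32(25), [93.5, 108.2], [88, 106, 10, 5]), (np.int32(239), [286.5, 210.8], [278, 203, 19, 17])]
top orange [(np.int32(33), [340.7, 207.5], [337, 204, 8, 7]), (np.int32(41), [388.8, 221.6], [386, 217, 7, 10]), (np.int32(39), [328.1, 239.0], [324, 236, 9, 7]), (np.int32(49), [377.8, 255.0], [374, 250, 8, 11])]
top blue [(np.int32(88), [65.0, 65.3], [56, 58, 21, 20]), (np.int32(1622), [224.8, 201.4], [201, 176, 48, 50]), (np.int32(52), [461.1, 247.1], [456, 243, 10, 10])]
side yellow [(np.int32(112), [332.9, 176.2], [326, 172, 16, 11]), (np.int32(300), [318.9, 234.6], [309, 226, 21, 18])]
side orange [(np.int32(42), [335.5, 158.0], [333, 155, 6, 7]), (np.int32(40), [302.5, 158.8], [300, 156, 6, 7]), (np.int32(34), [338.9, 190.9], [336, 189, 7, 5]), (np.int32(40), [250.5, 192.3], [245, 190, 11, 6]), (np.int32(33), [302.7, 191.7], [299, 190, 8, 5]), (np.int32(96), [241.1, 211.5], [235, 207, 13, 10]), (np.int32(74), [247.2, 234.2], [242, 230, 11, 10])]
side blue [(np.int32(2290), [328.3, 299.6], [292, 273, 77, 53])]
```

View pics/ct.png

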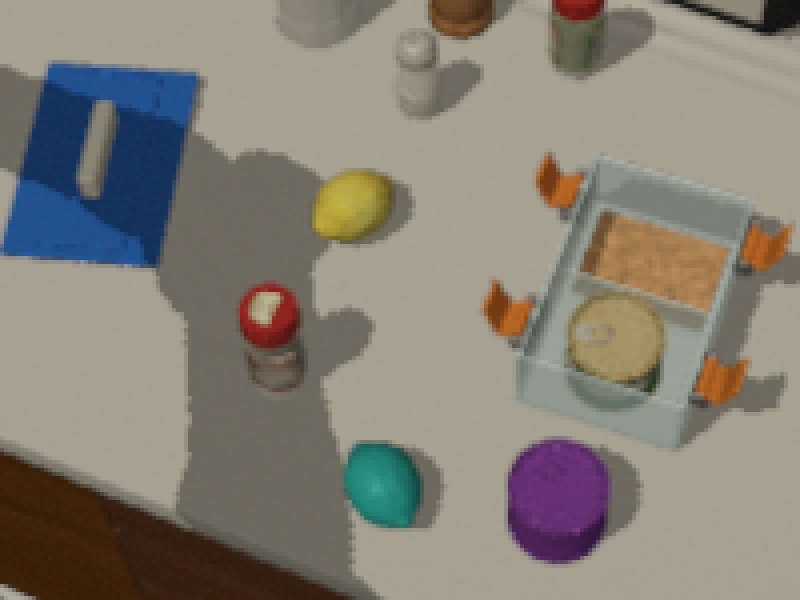

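View pics/cs.png

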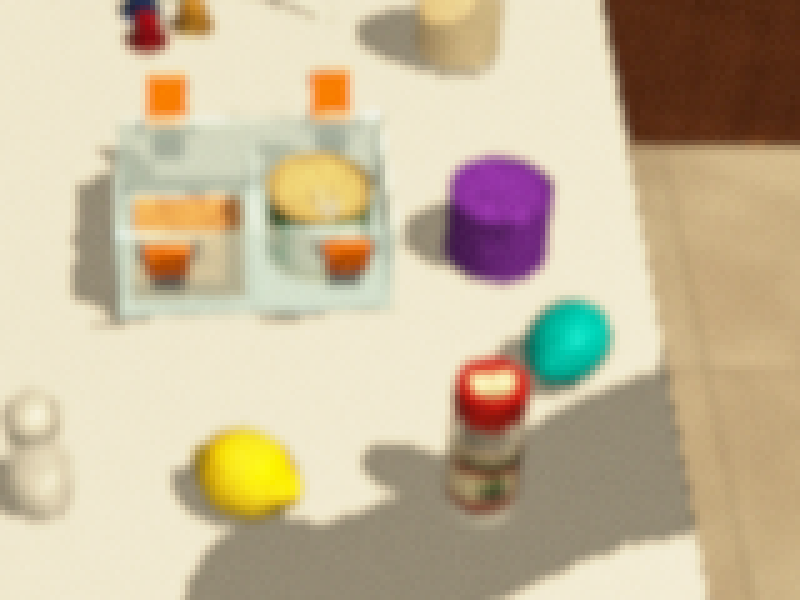

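Yellow lemon confirmed (crop pixel 353,205), as is the box: the tin is in its near half and the cork in the far, free half. Now I'll measure positions.

```bash
python3 - <<'E'
from h import *
np.set_printoptions(precision=1,suppress=True)
t,s=snap('top'),snap('side')
print('lemon tri',tri(t,(287.3,211),s,(318.9,234.6)))
for n,im in(('top',t),('side',s)):
    m=mask(im,'yellow'); k=[b for b in blobs(im,'yellow',200)[0]][0]
    x,y,w,h=k[2]; ys,xs=np.nonzero(m[y:y+h,x:x+w]); P=np.array([onz(im,a+x,b+y,28)[:2] for a,b in zip(xs,ys)])
    c=P.mean(0); w_,v=np.linalg.eigh(np.cov(P.T)); print(n,'lemon',c,2*np.sqrt(w_),np.degrees(np.arctan2(v[1,1],v[0,1])))
    m=cv2.morphologyEx(mask(im,'blue'),cv2.MORPH_CLOSE,np.ones((5,5)))
    cs=max(cv2.findContours(m,0,cv2.CHAIN_APPROX_NONE)[0],key=cv2.contourArea)
    P=np.array([onz(im,*p[0],12)[:2] for p in cs],np.float32); print(n,'lid',cv2.minAreaRect(P))
    hsv=cv2.cvtColor(im['color'],cv2.COLOR_BGR2HSV); x,y,w,h=cv2.boundingRect(cs)
    f=np.zeros_like(m); cv2.drawContours(f,[cv2.convexHull(cs)],-1,255,-1); f=cv2.erode(f,np.ones((7,7)))
    b=((hsv[...,1]<90)&(f>0)).astype(np.uint8); r=max(cv2.findContours(b,0,2)[0],key=cv2.contourArea)
    P=np.array([onz(im,*p[0],43)[:2] for p in r],np.float32); print(n,'bar',cv2.minAreaRect(P),cv2.minAreaRect(r))
T=[(350,199.25),(388,210.75)]; S=[(293.6,188),(293.6,164.4)]
for a,b in zip(T,S): print('rim far',tri(t,a,s,b))
print('rim side near corners',[onz(s,u,v,75) for u,v in((293.6,188),(348,187.4),(293.6,164.4),(346.6,163))])
print('rim top',[onz(t,u,v,75) for u,v in((350,199.25),(388,210.75),(372.5,261),(330,248.7))])
print('clips top@79',[onz(t,*b[1],79) for b in blobs(t,'orange')[0]])
print('clips side far@79',[onz(s,*b[1],79) for b in blobs(s,'orange')[0][:5]])
E
```

```text
lemon tri (array([529.3,   4. ,  25.5]), np.float64(1.8040822346875829))
top lemon [528.7   5.5] [26.2 35.4] 168.79291289672935
top lid ((494.6053466796875, 216.23741149902344), (186.16734313964844, 125.8121566772461), 17.911670684814453)
top bar ((488.7266540527344, 210.7918243408203), (92.9345703125, 23.878578186035156), 18.174869537353516) ((223.73312377929688, 196.82302856445312), (7.195504665374756, 24.509689331054688), 12.994616508483887)
side lemon [528.4   6.4] [32.  38.7] 112.36137621657733
side lid ((495.3464050292969, 222.5271453857422), (184.81625366210938, 124.37715911865234), 18.246294021606445)
side bar ((493.73846435546875, 229.59832763671875), (84.81266784667969, 33.475341796875), 17.998489379882812) ((329.2059020996094, 293.3235168457031), (10.914102554321289, 31.28709602355957), 75.96376037597656)
rim far (array([ 622.4, -172.1,   65.4]), np.float64(8.117200604001365))
rim far (array([ 630.2, -297.4,   68. ]), np.float64(3.79756081876029))
rim side near corners [array([ 617.4, -157.7,   75. ]), array([ 436.3, -164.7,   75. ]), array([ 627.4, -286.5,   75. ]), array([ 438.1, -298.6,   75. ])]
rim top [array([ 621. , -174.9,   75. ]), array([ 628. , -298.6,   75. ]), array([ 448. , -314.2,   75. ]), array([ 436.1, -184.9,   75. ])]
clips top@79 [array([ 578.9, -160.4,   79. ]), array([ 589.2, -314.3,   79. ]), array([ 461.3, -167.7,   79. ]), array([ 470.4, -322. ,   79. ])]
clips side far@79 [array([ 477.8, -322.4,   79. ]), array([ 597.1, -315.1,   79. ]), array([ 466.5, -141.8,   79. ]), array([ 756. , -128.4,   79. ]), array([ 585.5, -135.2,   79. ])]
```

```bash
python3 - <<'E'
from h import *
np.set_printoptions(precision=1,suppress=True)
for n,box in(('top',(273,197,32,28)),('side',(303,220,32,28))):
    im=snap(n); x,y,w,h=box
    hsv=cv2.cvtColor(im['color'],cv2.COLOR_BGR2HSV)[y:y+h,x:x+w]
    m=cv2.inRange(hsv,(15,110,50),(40,255,255)); m=cv2.morphologyEx(m,cv2.MORPH_OPEN,np.ones((3,3)))
    n_,l,st,_=cv2.connectedComponentsWithStats(m); k=1+st[1:,4].argmax(); ys,xs=np.nonzero(l==k)
    P=np.array([onz(im,a+x,b+y,28)[:2] for a,b in zip(xs,ys)]); c=P.mean(0)
    o,d=ray(im,xs.mean()+x,ys.mean()+y); t=d[:2]/d[2]
    C=np.cov(P.T)*4-27.7**2*np.outer(t,t); w_,v=np.linalg.eigh(C)
    print(n,c,len(xs),np.sqrt(np.abs(w_)),np.degrees(np.arctan2(v[1,1],v[0,1])),(xs.mean()+x,ys.mean()+y))
E
```

```text
top [529.3   2.3] 278 [25.5 35.5] 145.72397579219944 (np.float64(287.51079136690646), np.float64(211.0071942446043))
side [528.6   6.6] 306 [27.7 34.3] 155.51000324611294 (np.float64(318.8692810457516), np.float64(234.6045751633987))
```

```bash
cat >> h.py <<'E'
from scipy.spatial.transform import Rotation as Ro
def plan(pos,yaw,cur=None):
    "twist (degrees yaw target) first, then shift; prints units"
    st=ctrl.read_state(); p0=np.array(st['eef_pos']) if cur is None else np.array(cur)
    y0=np.degrees(st['tool_rot'][2]); dt=(y0-yaw+180)%360-180
    Rm=Ro.from_euler('xyz',[np.pi,0,np.radians(yaw)]).as_matrix()
    d=Rm.T@(np.array(pos)-p0)/300
    print('now',p0.round(1),'yaw',round(y0,2),'twist %.4f'%(dt/180),'shift',d.round(4),'rows>=',round(np.linalg.norm(d)/.2,1), 'twrows',abs(dt)/10.7)
E
python3 - <<'E'
from h import *
plan((529,3.5,150),150)
plan((529,3.5,20),150,(529,3.5,150))
E
```

```text
now [216.  612.9 203.6] yaw 160.59 twist 0.0588 shift [-1.9193 -1.2376  0.1785] rows>= 11.5 twrows 0.9894058063361051
now [529.    3.5 150. ] yaw 160.59 twist 0.0588 shift [ 0.     -0.      0.4333] rows>= 2.2 twrows 0.9894058063361051
```

Emit:
{"op": "carry_out", "data": {
  "moves": [
    {"twist":0.0588,"fingers":1},
    {"tx":-0.16,"ty":-0.1032,"tz":0},
    {"tx":-0.16,"ty":-0.1032},
    {"tx":-0.16,"ty":-0.1032},
    {"tx":-0.16,"ty":-0.1032},
    {"tx":-0.16,"ty":-0.1032},
    {"tx":-0.16,"ty":-0.1032},
    {"tx":-0.16,"ty":-0.1032},
    {"tx":-0.16,"ty":-0.1032},
    {"tx":-0.16,"ty":-0.1032},
    {"tx":-0.16,"ty":-0.1032},
    {"tx":-0.16,"ty":-0.1032}
  ]
}}

```text
validation failed for argument at $.mo...
```

```bash
python3 - <<'E'
from h import *
plan((529,3.5,80),150)
E
```

```text
now [216.  612.9 203.6] yaw 160.59 twist 0.0588 shift [-1.9193 -1.2376  0.4119] rows>= 11.6 twrows 0.9894058063361051
```

Emit:
{"op": "carry_out", "data": {
  "moves": [
    {"tx":0,"ty":0,"tz":0,"twist":0.0588,"fingers":1},
    {"tx":-0.16,"ty":-0.103,"tz":0,"twist":0,"fingers":1},
    {"tx":-0.16,"ty":-0.103,"tz":0,"twist":0,"fingers":1},
    {"tx":-0.16,"ty":-0.103,"tz":0,"twist":0,"fingers":1},
    {"tx":-0.16,"ty":-0.103,"tz":0,"twist":0,"fingers":1},
    {"tx":-0.16,"ty":-0.103,"tz":0,"twist":0,"fingers":1},
    {"tx":-0.16,"ty":-0.103,"tz":0,"twist":0,"fingers":1},
    {"tx":-0.16,"ty":-0.103,"tz":0,"twist":0,"fingers":1},
    {"tx":-0.16,"ty":-0.103,"tz":0,"twist":0,"fingers":1},
    {"tx":-0.16,"ty":-0.103,"tz":0,"twist":0,"fingers":1},
    {"tx":-0.16,"ty":-0.103,"tz":0,"twist":0,"fingers":1},
    {"tx":-0.16,"ty":-0.103,"tz":0,"twist":0,"fingers":1}
  ]
}}

```text
clock: 1.9
eef_pos: [504.3, 53.2, 204.0]
tool_rot: [3.141, 0.001, 2.618]
force: [0.1, 0.5, 0.0]
width: 85.9
gripper_force: 0.0
```

```bash
python3 - <<'E'
from h import *
plan((529,3.5,80),150)
E
```

```text
now [504.3  53.2 204. ] yaw 150.01 twist 0.0001 shift [-0.1542 -0.1022  0.4134] rows>= 2.3 twrows 0.0012313912403281936
```

Emit:
{"op": "carry_out", "data": {
  "moves": [
    {"tx":-0.154,"ty":-0.102,"tz":0,"twist":0,"fingers":1},
    {"tx":0,"ty":0,"tz":0.2,"twist":0,"fingers":1},
    {"tx":0,"ty":0,"tz":0.18,"twist":0,"fingers":1},
    {"tx":0,"ty":0,"tz":0,"twist":0,"fingers":1}
  ]
}}

```text
clock: 2.4
eef_pos: [524.7, 4.9, 86.7]
tool_rot: [-3.137, -0.007, 2.618]
force: [0.4, -0.4, 1.6]
width: 85.5
gripper_force: 0.0
```

```bash
python3 - <<'E'
from h import *
t,s=snap('top'),snap('side'); st=ctrl.read_state(); e=st['eef_pos']; print(e)
tip=e-[0,0,11]
d=np.array([np.cos(np.radians(60)),np.sin(np.radians(60)),0])
out=[]
for im,(x,y) in((t,(240,160)),(s,(270,180))):
    I=im['color'].copy()[y:y+100,x:x+100]; I=cv2.resize(I,None,fx=4,fy=4,interpolation=3)
    for p in(tip+43*d,tip-43*d):
        u,v=proj(im,p); cv2.circle(I,(int((u+.5-x)*4),int((v+.5-y)*4)),3,(255,0,255),1)
    out.append(I)
cv2.imwrite('pics/l1.png',np.hstack(out))
E
```

```text
[528.83912651   5.16968548  90.70340597]
```

View pics/l1.png

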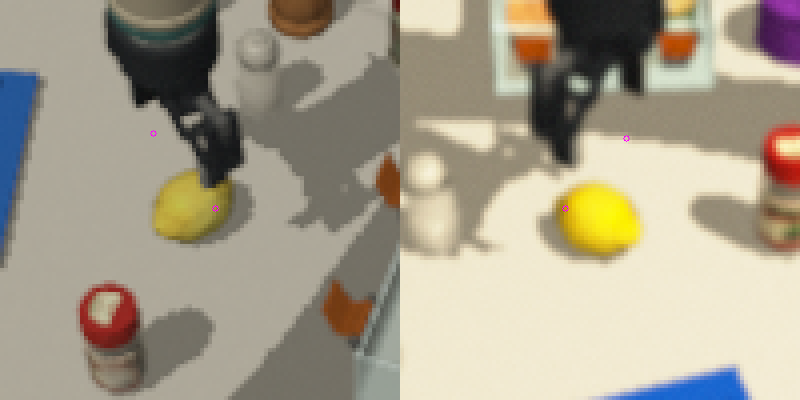

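The crop shows the lemon at (193,205) between the fingers in plan. The fingertips appear higher in the picture than I predicted, so I'll triangulate one tip.

```bash
python3 - <<'E'
from h import *
t,s=snap('top'),snap('side'); e=ctrl.read_state()['eef_pos']; print(e)
print(tri(t,(292.7,205.5),s,(328.7,203.2)))
print(tri(t,(275,185.5),s,(311,220.5)))
E
```

```text
[530.05504584   5.31265783  92.02321319]
(array([500.77855855, -34.50454216, 124.06349336]), np.float64(2.889964605571857))
(array([547.34612362,  44.91659623, 126.99343086]), np.float64(4.32884915584282))
```

Emit:
{"op": "carry_out", "data": {
  "moves": [
    {"tx":0,"ty":0,"tz":0.12,"twist":0,"fingers":1},
    {"tx":0,"ty":0,"tz":0.115,"twist":0,"fingers":1},
    {"tx":0,"ty":0,"tz":0,"twist":0,"fingers":1}
  ]
}}

```text
clock: 2.98
eef_pos: [527.8, 5.4, 19.4]
tool_rot: [-3.141, -0.001, 2.618]
force: [-0.4, 0.7, -0.4]
width: 85.6
gripper_force: 0.0
```

```bash
python3 - <<'E'
from h import *
t,s=snap('top'),snap('side'); st=ctrl.read_state(); print(st['eef_pos'],st['force'])
out=[]
for im,(x,y) in((t,(240,160)),(s,(270,180))):
    I=im['color'].copy()[y:y+100,x:x+100]; out.append(cv2.resize(I,None,fx=4,fy=4,interpolation=3))
cv2.imwrite('pics/l2.png',np.hstack(out))
E
```

```text
[529.5372556    5.241258    21.07535574] [-0.66157802  0.18469144 -0.2017954 ]
```

View pics/l2.png

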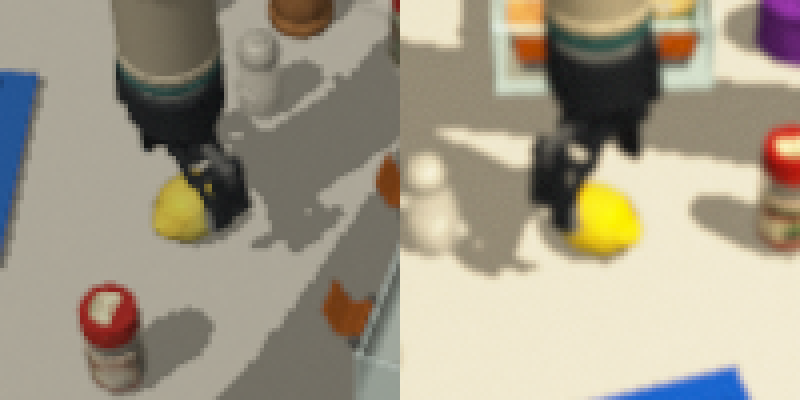

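Emit:
{"op": "carry_out", "data": {
  "moves": [
    {"tx":0,"ty":0,"tz":0,"twist":0,"fingers":0.6},
    {"tx":0,"ty":0,"tz":0,"twist":0,"fingers":0.4},
    {"tx":0,"ty":0,"tz":0,"twist":0,"fingers":0.4},
    {"tx":0,"ty":0,"tz":0,"twist":0,"fingers":0.4},
    {"tx":0,"ty":0,"tz":0,"twist":0,"fingers":0.4}
  ]
}}

```text
clock: 3.7
eef_pos: [528.1, 5.1, 19.2]
tool_rot: [3.142, 0.0, 2.618]
force: [0.1, 0.1, 0.2]
width: 34.2
gripper_force: 0.3
```

```bash
python3 - <<'E'
from h import *
t,s=snap('top'),snap('side'); st=ctrl.read_state(); print(st['eef_pos'],st['force'],st['width'],st['gripper_force'])
E
```

```text
[528.14845734   5.10429249  19.20806179] [-0.05485236 -0.23499628  0.37172211] 34.4404121053213 0.36315780045697466
```

```bash
python3 - <<'E'
from h import *
t,s=snap('top'),snap('side')
out=[]
for im,(x,y) in((t,(250,170)),(s,(280,190))):
    I=im['color'].copy()[y:y+70,x:x+70]; out.append(cv2.resize(I,(400,400),interpolation=3))
cv2.imwrite('pics/l3.png',np.hstack(out))
E
```

```text
(no output)
```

View pics/l3.png

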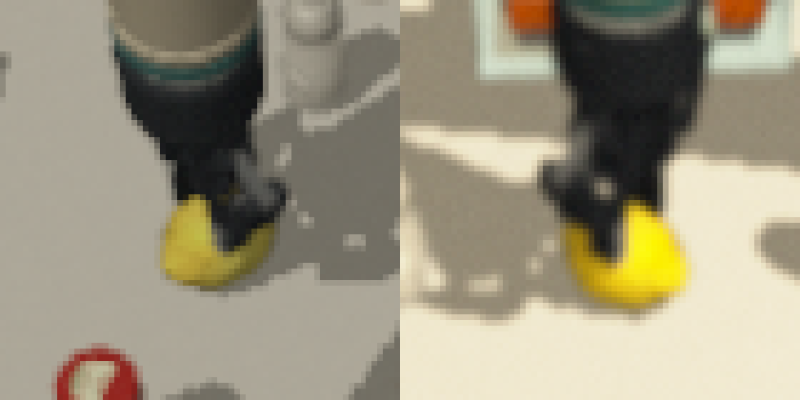

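The fingers closed only over the lemon's top half, so the real fingertips sit about 30 mm higher than the state implies. I'll open, go lower in steps while watching the force, and close again.

Emit:
{"op": "carry_out", "data": {
  "moves": [
    {"tx":0,"ty":0,"tz":0,"twist":0,"fingers":1},
    {"tx":0,"ty":0,"tz":0,"twist":0,"fingers":1},
    {"tx":0,"ty":0,"tz":0,"twist":0,"fingers":1},
    {"tx":0,"ty":0,"tz":0.03,"twist":0,"fingers":1},
    {"tx":0,"ty":0,"tz":0.02,"twist":0,"fingers":1},
    {"tx":0,"ty":0,"tz":0.01,"twist":0,"fingers":1},
    {"tx":0,"ty":0,"tz":0,"twist":0,"fingers":1}
  ]
}}

```text
clock: 4.78
eef_pos: [527.8, 5.1, 0.8]
tool_rot: [-3.141, -0.001, 2.618]
force: [0.4, -0.3, -0.5]
width: 85.3
gripper_force: 0.0
```

```bash
python3 - <<'E'
from h import *
t,s=snap('top'),snap('side'); st=ctrl.read_state(); print(st['eef_pos'],st['force'],st['width'],st['gripper_force'])
E
```

```text
[528.11419802   5.1073065    1.20628964] [-0.10570679  0.6546659   0.54575763] 85.25264895263199 0.0
```

Emit:
{"op": "carry_out", "data": {
  "moves": [
    {"tx":0,"ty":0,"tz":0.015,"twist":0,"fingers":1},
    {"tx":0,"ty":0,"tz":0.015,"twist":0,"fingers":1},
    {"tx":0,"ty":0,"tz":0,"twist":0,"fingers":1},
    {"tx":0,"ty":0,"tz":0,"twist":0,"fingers":0.7},
    {"tx":0,"ty":0,"tz":0,"twist":0,"fingers":0.6},
    {"tx":0,"ty":0,"tz":0,"twist":0,"fingers":0.5},
    {"tx":0,"ty":0,"tz":0,"twist":0,"fingers":0.5},
    {"tx":0,"ty":0,"tz":0,"twist":0,"fingers":0.5}
  ]
}}

```text
clock: 5.88
eef_pos: [528.0, 4.8, -7.0]
tool_rot: [-3.141, 0.0, 2.618]
force: [-1.8, 0.1, 8.1]
width: 51.5
gripper_force: 60.8
```

```bash
python3 - <<'E'
from h import *
t,s=snap('top'),snap('side'); st=ctrl.read_state(); print(st['eef_pos'],st['force'],st['width'],st['gripper_force'])
E
```

```text
[527.92109658   4.76914129  -6.98580879] [-2.25440434  0.10446817  7.4523891 ] 51.507558281775445 60.75176025973633
```

```bash
python3 - <<'E'
from h import *
plan((575,-237,140),150,(528,5,140))
E
```

```text
now [528   5 140] yaw 149.99 twist -0.0000 shift [-0.539  -0.6203 -0.    ] rows>= 4.1 twrows 0.0005688950402116879
```

Emit:
{"op": "carry_out", "data": {
  "moves": [
    {"tx":0,"ty":0,"tz":-0.05,"twist":0,"fingers":0.5},
    {"tx":0,"ty":0,"tz":-0.15,"twist":0,"fingers":0.5},
    {"tx":0,"ty":0,"tz":-0.2,"twist":0,"fingers":0.5},
    {"tx":0,"ty":0,"tz":-0.1,"twist":0,"fingers":0.5},
    {"tx":0,"ty":0,"tz":0,"twist":0,"fingers":0.5}
  ]
}}

```text
clock: 6.6
eef_pos: [530.0, 5.3, 145.2]
tool_rot: [3.138, 0.005, 2.618]
force: [0.1, -0.6, -1.2]
width: 51.1
gripper_force: 62.8
```

Emit:
{"op": "carry_out", "data": {
  "moves": [
    {"tx":-0.108,"ty":-0.124,"tz":0,"twist":0,"fingers":0.5},
    {"tx":-0.108,"ty":-0.124,"tz":0,"twist":0,"fingers":0.5},
    {"tx":-0.108,"ty":-0.124,"tz":0,"twist":0,"fingers":0.5},
    {"tx":-0.108,"ty":-0.124,"tz":0,"twist":0,"fingers":0.5},
    {"tx":-0.108,"ty":-0.124,"tz":0,"twist":0,"fingers":0.5},
    {"tx":0,"ty":0,"tz":0,"twist":0,"fingers":0.5},
    {"tx":0,"ty":0,"tz":0,"twist":0,"fingers":0.5}
  ]
}}

```text
clock: 7.48
eef_pos: [574.3, -235.9, 140.7]
tool_rot: [3.141, -0.003, 2.618]
force: [-0.2, 1.3, -1.9]
width: 50.9
gripper_force: 62.8
```

```bash
python3 - <<'E'
from h import *
t,s=snap('top'),snap('side'); st=ctrl.read_state(); print(st['eef_pos'],st['force'],st['width'])
bt=[b for b in blobs(t,'yellow',30)[0]]; bs=[b for b in blobs(s,'yellow',30)[0]]; print(bt,bs)
out=[]
for im,(x,y) in((t,(310,165)),(s,(270,120))):
    I=im['color'].copy()[y:y+100,x:x+100]; out.append(cv2.resize(I,None,fx=4,fy=4,interpolation=3))
cv2.imwrite('pics/l4.png',np.hstack(out))
E
```

```text
[ 574.96004477 -234.72784287  141.35617733] [ 0.68577578  0.41045908 -1.70451979] 51.058320777379464
[(np.int32(33), [93.5, 107.9], [88, 106, 11, 5]), (np.int32(125), [362.8, 200.9], [357, 193, 12, 15])] [(np.int32(137), [310.1, 150.2], [305, 142, 12, 16])]
```

View pics/l4.png

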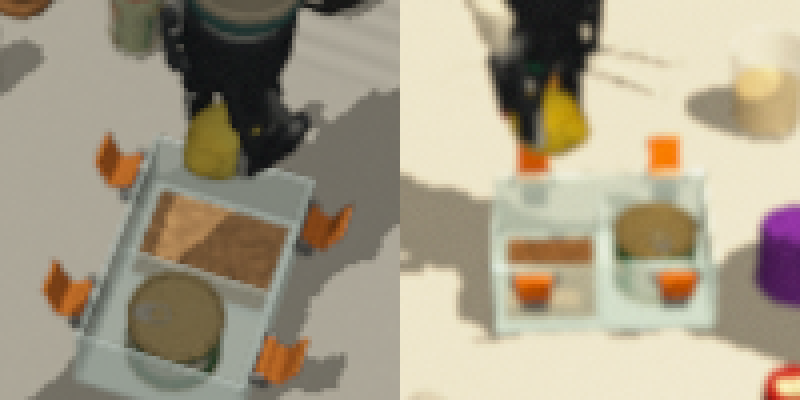

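The picture shows the lemon held at about (212,135) in the left crop, over the far half. The cork pad's corners are at (160,190), (293,228), (275,290) and (140,250). I'll convert these.

```bash
python3 - <<'E'
from h import *
np.set_printoptions(precision=1,suppress=True)
t,s=snap('top'),snap('side')
T=lambda a,b:(310+a/4-.5,165+b/4-.5); S=lambda a,b:(270+(a-400)/4-.5,120+b/4-.5)
print('lemon',tri(t,T(213,140),s,S(550,120)))
print('pad top',[onz(t,*T(*p),11)[:2] for p in((160,190),(293,228),(275,290),(140,250),(217,240))])
print('pad side',[onz(s,*S(*p),11)[:2] for p in((508,238),(593,238))])
print('divider',[onz(t,*T(*p),52+z)[:2] for p,z in(((140,258),0),((268,297),0))])
print('rim',[onz(t,*T(*p),75)[:2] for p in((160,136),(315,183),(80,343),(258,388))])
print('rim s',[onz(s,*S(*p),75)[:2] for p in((496,180),(704,178),(492,258),(714,260))])
print('tin',onz(t,*T(176,310),63),tri(t,T(176,310),s,S(656,230)))
print('hinge-ish clip pts top', [onz(t,*T(*p),67)[:2] for p in((140,180),(90,300),(300,240),(258,372))])
E
```

```text
lemon (array([ 572.4, -230.2,  179.1]), np.float64(3.052578599401366))
pad top [array([ 614.1, -178.8]), array([ 622.9, -289.8]), array([ 564.2, -295.9]), array([ 555.8, -184.9]), array([ 588.6, -237.9])]
pad side [array([ 619.6, -282.4]), array([ 541.5, -284.1])]
divider [array([ 527.2, -195.1]), array([ 534. , -297.2])]
rim [array([ 623. , -172.4]), array([ 630. , -298.7]), array([ 430.8, -185.6]), array([ 448.2, -318.7])]
rim s [array([ 627.7, -285.9]), array([ 442.1, -292.6]), array([ 622.7, -178.2]), array([ 435.9, -179.6])]
tin [ 490.4 -238.7   63. ] (array([ 487.5, -237.6,   61.6]), np.float64(6.8909113232388615))
hinge-ish clip pts top [array([ 583.8, -171.6]), array([ 470.8, -176.8]), array([ 582.1, -304.3]), array([ 464.3, -313.5])]
```

Emit:
{"op": "carry_out", "data": {
  "moves": [
    {"tx":-0.02,"ty":-0.008,"tz":0,"twist":0,"fingers":0.5},
    {"tx":0,"ty":0,"tz":0.15,"twist":0,"fingers":0.5},
    {"tx":0,"ty":0,"tz":0.15,"twist":0,"fingers":0.5},
    {"tx":0,"ty":0,"tz":0.1,"twist":0,"fingers":0.5},
    {"tx":0,"ty":0,"tz":0.04,"twist":0,"fingers":0.5},
    {"tx":0,"ty":0,"tz":0,"twist":0,"fingers":0.5},
    {"tx":0,"ty":0,"tz":0,"twist":0,"fingers":0.5}
  ]
}}

```text
clock: 8.55
eef_pos: [580.6, -242.6, 11.6]
tool_rot: [3.141, 0.003, 2.618]
force: [0.2, -0.9, -0.2]
width: 51.3
gripper_force: 62.8
```

Emit:
{"op": "carry_out", "data": {
  "moves": [
    {"tx":0,"ty":0,"tz":0.012,"twist":0,"fingers":0.5},
    {"tx":0,"ty":0,"tz":0,"twist":0,"fingers":0.5},
    {"tx":0,"ty":0,"tz":0,"twist":0,"fingers":0.78},
    {"tx":0,"ty":0,"tz":0,"twist":0,"fingers":0.78},
    {"tx":0,"ty":0,"tz":0,"twist":0,"fingers":0.78},
    {"tx":0,"ty":0,"tz":-0.05,"twist":0,"fingers":0.78},
    {"tx":0,"ty":0,"tz":-0.15,"twist":0,"fingers":0.78},
    {"tx":0,"ty":0,"tz":-0.2,"twist":0,"fingers":0.78},
    {"tx":0,"ty":0,"tz":-0.2,"twist":0,"fingers":0.78},
    {"tx":0,"ty":0,"tz":0,"twist":0,"fingers":0.78}
  ]
}}

```text
clock: 9.8
eef_pos: [583.0, -243.8, 193.4]
tool_rot: [3.14, 0.012, 2.618]
force: [0.2, 0.2, -0.4]
width: 66.7
gripper_force: 0.0
```

```bash
python3 - <<'E'
from h import *
np.set_printoptions(precision=1,suppress=True)
t,s=snap('top'),snap('side'); st=ctrl.read_state(); print(st['eef_pos'],st['width'])
for im,z in((t,39),(s,39)): 
    for b in blobs(im,'yellow',30)[0]: print(b,onz(im,*b[1],z))
    print('box clips',[b[1] for b in blobs(im,'orange')[0]])
E
```

```text
[ 579.6 -242.1  188. ] 66.70361129994042
(np.int32(33), [93.5, 107.9], [88, 106, 11, 5]) [643.5 847.7  39. ]
(np.int32(190), [364.8, 222.5], [357, 215, 16, 16]) [ 580.9 -242.4   39. ]
box clips [[340.7, 207.4], [328.0, 239.1], [377.9, 254.9]]
(np.int32(179), [306.5, 180.0], [298, 174, 18, 12]) [ 580.  -243.7   39. ]
box clips [[335.5, 158.0], [302.6, 158.6], [338.9, 190.9], [250.5, 192.4], [302.7, 191.6], [241.1, 211.5], [247.2, 234.2]]
```

```bash
python3 - <<'E'
from h import *
print(ctrl.read_state()['qpos'])
plan((495,218.5,188),198)
E
```

```text
[ 0.27548131  0.61400457  0.12432808  1.60427447 -0.0897207   0.92685384
  1.47835633]
now [ 579.6 -242.1  188. ] yaw 150.0 twist -0.2666 shift [-2.0620e-01  1.5472e+00  1.0000e-04] rows>= 7.8 twrows 4.485589121634861
```

Emit:
{"op": "carry_out", "data": {
  "moves": [
    {"tx":0,"ty":0,"tz":0,"twist":-0.0533,"fingers":1},
    {"tx":0,"ty":0,"tz":0,"twist":-0.0533,"fingers":1},
    {"tx":0,"ty":0,"tz":0,"twist":-0.0533,"fingers":1},
    {"tx":0,"ty":0,"tz":0,"twist":-0.0533,"fingers":1},
    {"tx":0,"ty":0,"tz":0,"twist":-0.0533,"fingers":1},
    {"tx":-0.034,"ty":0.19,"tz":0,"twist":0,"fingers":1},
    {"tx":-0.034,"ty":0.19,"tz":0,"twist":0,"fingers":1},
    {"tx":-0.034,"ty":0.19,"tz":0,"twist":0,"fingers":1},
    {"tx":-0.034,"ty":0.19,"tz":0,"twist":0,"fingers":1},
    {"tx":-0.034,"ty":0.19,"tz":0,"twist":0,"fingers":1},
    {"tx":-0.034,"ty":0.19,"tz":0,"twist":0,"fingers":1},
    {"tx":0,"ty":0.19,"tz":0,"twist":0,"fingers":1}
  ]
}}

```text
clock: 11.4
eef_pos: [513.2, 158.2, 185.2]
tool_rot: [3.141, -0.002, -2.828]
force: [0.8, 0.1, -0.4]
width: 85.1
gripper_force: 0.0
```

```bash
python3 - <<'E'
from h import *
plan((495,218.5,30),198)
E
```

```text
now [513.2 158.2 185.2] yaw -162.01 twist -0.0001 shift [-0.0044  0.21    0.5173] rows>= 2.8 twrows 0.0011665010335903637
```

Emit:
{"op": "carry_out", "data": {
  "moves": [
    {"tx":0,"ty":0.14,"tz":0,"twist":0,"fingers":1},
    {"tx":0,"ty":0.07,"tz":0,"twist":0,"fingers":1},
    {"tx":0,"ty":0,"tz":0.17,"twist":0,"fingers":1},
    {"tx":0,"ty":0,"tz":0.17,"twist":0,"fingers":1},
    {"tx":0,"ty":0,"tz":0.16,"twist":0,"fingers":1},
    {"tx":0,"ty":0,"tz":0,"twist":0,"fingers":1},
    {"tx":0,"ty":0,"tz":0,"twist":0,"fingers":1}
  ]
}}

```text
clock: 12.28
eef_pos: [495.3, 216.5, 37.3]
tool_rot: [3.141, 0.0, -2.828]
force: [0.2, -0.2, 0.3]
width: 85.1
gripper_force: 0.0
```

```bash
python3 - <<'E'
from h import *
snap('top'); plan((495,218.5,4),198)
E
```

```text
now [496.  216.8  38.1] yaw -162.03 twist -0.0002 shift [0.0014 0.0065 0.1136] rows>= 0.6 twrows 0.0032695202473987765
```

Emit:
{"op": "carry_out", "data": {
  "moves": [
    {"tx":0,"ty":0.006,"tz":0.05,"twist":0,"fingers":1},
    {"tx":0,"ty":0,"tz":0.04,"twist":0,"fingers":1},
    {"tx":0,"ty":0,"tz":0.015,"twist":0,"fingers":1},
    {"tx":0,"ty":0,"tz":0,"twist":0,"fingers":0.6},
    {"tx":0,"ty":0,"tz":0,"twist":0,"fingers":0.4},
    {"tx":0,"ty":0,"tz":0,"twist":0,"fingers":0.3},
    {"tx":0,"ty":0,"tz":0,"twist":0,"fingers":0.2},
    {"tx":0,"ty":0,"tz":0,"twist":0,"fingers":0.1},
    {"tx":0,"ty":0,"tz":0,"twist":0,"fingers":0.1},
    {"tx":0,"ty":0,"tz":0,"twist":0,"fingers":0.1}
  ]
}}

```text
clock: 13.58
eef_pos: [494.6, 218.1, 5.5]
tool_rot: [3.142, 0.0, -2.828]
force: [0.1, -0.7, 5.1]
width: 14.0
gripper_force: 59.2
```

Emit:
{"op": "carry_out", "data": {
  "moves": [
    {"tx":0,"ty":0,"tz":-0.05,"twist":0,"fingers":0.1},
    {"tx":0,"ty":0,"tz":-0.15,"twist":0,"fingers":0.1},
    {"tx":0,"ty":0,"tz":-0.18,"twist":0,"fingers":0.1},
    {"tx":0,"ty":0,"tz":-0.12,"twist":0,"fingers":0.1},
    {"tx":0,"ty":0,"tz":0,"twist":0,"fingers":0.1},
    {"tx":0,"ty":0,"tz":0,"twist":0,"fingers":0.1}
  ]
}}

```text
clock: 14.32
eef_pos: [493.6, 217.5, 154.6]
tool_rot: [-3.141, -0.002, -2.828]
force: [-0.1, -1.0, -1.8]
width: 13.9
gripper_force: 58.9
```

```bash
python3 - <<'E'
from h import *
st=ctrl.read_state(); print(st['width'],st['gripper_force'],st['force'],st['torque'])
plan((532,-241,155),183.6)
E
```

```text
13.94058577888304 58.90901327133179 [-0.08142781 -1.01550604 -1.80173015] [-0.02926069  0.02254687  0.02120647]
now [493.6 217.5 154.6] yaw -162.03 twist 0.0798 shift [-3.1700e-02 -1.5333e+00 -1.4000e-03] rows>= 7.7 twrows 1.3430348855494258
```

```bash
cat > bx.py <<'E'
from h import *
def clips(im,z,yaw=3.6):
    hsv=cv2.cvtColor(im['color'],cv2.COLOR_BGR2HSV); m=cv2.inRange(hsv,(3,150,70),(18,255,255))
    n,l,st,ce=cv2.connectedComponentsWithStats(m); a=np.radians(yaw); Rm=np.array([[np.cos(a),np.sin(a)],[-np.sin(a),np.cos(a)]])
    for i in range(1,n):
        p=onz(im,*ce[i],z)
        if st[i][4]<25 or abs(p[0]-531)>85 or not 60<abs(p[1]+240)<115: continue
        ys,xs=np.nonzero(l==i); P=np.array([(Rm@onz(im,x,y,z)[:2]) for x,y in zip(xs,ys)])
        print(st[i][4],'cent',P.mean(0),'x',np.percentile(P[:,0],[2,98]),'y',np.percentile(P[:,1],[2,98]))
    for c in((531,-240),(531,-244)): print('cand',c,Rm@np.array(c))
E
python3 - <<'E'
from bx import *
np.set_printoptions(precision=1,suppress=True)
t,s=snap('top'),snap('side')
print('top');clips(t,77);print('side');clips(s,77)
e=ctrl.read_state()['eef_pos'];print(e)
for im in(t,s):
    m=cv2.morphologyEx(mask(im,'blue'),cv2.MORPH_CLOSE,np.ones((5,5)))
    cs=max(cv2.findContours(m,0,cv2.CHAIN_APPROX_NONE)[0],key=cv2.contourArea)
    P=np.array([onz(im,*p[0],e[2]+5)[:2] for p in cs],np.float32); print('lid',cv2.minAreaRect(P))
# rim edge profile: gradient along image rows through box (top view), across its long walls
g=cv2.cvtColor(t['color'],cv2.COLOR_BGR2GRAY)
a=np.radians(3.6); ax=np.array([np.cos(a),np.sin(a)]); ay=np.array([-np.sin(a),np.cos(a)])
up=cv2.GaussianBlur(g,(0,0),.7).astype(np.float32)
for lab,off,dirn,rng in(('y',[-30,-15,0,15,30],ay,(-80,80)),('x',[-30,-15,0,15,30],ax,(-110,110))):
    oth=ax if lab=='y' else ay; r=np.arange(*rng,2.); acc=0
    for o in off:
        q=np.array([proj(t,[*(np.array([531,-242])+o*oth+k*dirn),75]) for k in r],np.float32)
        acc=acc+cv2.remap(up,q[:,0],q[:,1],1).ravel()/5 if True else 0
    print(lab,[(int(k),int(v)) for k,v in zip(r,acc) if abs(abs(k)-(65 if lab=='y' else 95))<16])
E
```

```text
top
84 cent [ 573.  -187.9] x [556.3 592.1] y [-203.6 -172.3]
82 cent [ 572.2 -355.1] x [556.1 589.2] y [-368.9 -340.8]
98 cent [ 453.4 -188.8] x [437.5 469.8] y [-204.4 -172.5]
92 cent [ 452.5 -355.5] x [436.  469.1] y [-369.1 -341.3]
cand (531, -240) [ 514.9 -272.9]
cand (531, -244) [ 514.6 -276.9]
side
53 cent [ 574.6 -356.1] x [563.4 585.3] y [-378.1 -335.3]
50 cent [ 575.4 -174.7] x [561.8 588.1] y [-187.7 -162. ]
cand (531, -240) [ 514.9 -272.9]
cand (531, -244) [ 514.6 -276.9]
[493.3 217.4 153.7]
lid ((494.8332214355469, 216.8609619140625), (186.3011016845703, 126.34376525878906), 17.90695571899414)
lid ((493.30963134765625, 221.45880126953125), (188.0705108642578, 125.21355438232422), 19.308427810668945)
y [(-80, 111), (-78, 110), (-76, 108), (-74, 107), (-72, 107), (-70, 109), (-68, 114), (-66, 123), (-64, 135), (-62, 149), (-60, 157), (-58, 156), (-56, 150), (-54, 143), (-52, 139), (-50, 136), (50, 151), (52, 147), (54, 137), (56, 124), (58, 113), (60, 109), (62, 114), (64, 125), (66, 132), (68, 128), (70, 120), (72, 112), (74, 110), (76, 110), (78, 111)]
x [(-110, 141), (-108, 137), (-106, 133), (-104, 131), (-102, 130), (-100, 131), (-98, 131), (-96, 134), (-94, 136), (-92, 137), (-90, 133), (-88, 124), (-86, 118), (-84, 118), (-82, 121), (-80, 124), (80, 132), (82, 133), (84, 135), (86, 138), (88, 142), (90, 147), (92, 153), (94, 157), (96, 159), (98, 157), (100, 154), (102, 152), (104, 151), (106, 151), (108, 151)]
```

```bash
python3 - <<'E'
from h import *
plan((530.8,-238.7,155),183.6)
E
```

```text
now [493.3 217.4 153.7] yaw -162.02 twist 0.0799 shift [-0.0294 -1.5251 -0.0043] rows>= 7.6 twrows 1.3437845531284514
```

Emit:
{"op": "carry_out", "data": {
  "moves": [
    {"tx":0,"ty":0,"tz":0,"twist":0.04,"fingers":0.1},
    {"tx":0,"ty":0,"tz":0,"twist":0.04,"fingers":0.1},
    {"tx":0,"ty":-0.1,"tz":0,"twist":0,"fingers":0.1},
    {"tx":-0.004,"ty":-0.16,"tz":0,"twist":0,"fingers":0.1},
    {"tx":-0.004,"ty":-0.18,"tz":0,"twist":0,"fingers":0.1},
    {"tx":-0.004,"ty":-0.18,"tz":0,"twist":0,"fingers":0.1},
    {"tx":-0.004,"ty":-0.18,"tz":0,"twist":0,"fingers":0.1},
    {"tx":-0.004,"ty":-0.18,"tz":0,"twist":0,"fingers":0.1},
    {"tx":-0.004,"ty":-0.18,"tz":0,"twist":0,"fingers":0.1},
    {"tx":-0.005,"ty":-0.16,"tz":0,"twist":0,"fingers":0.1},
    {"tx":0,"ty":-0.13,"tz":0,"twist":0,"fingers":0.1},
    {"tx":0,"ty":-0.075,"tz":0,"twist":0,"fingers":0.1}
  ]
}}

```text
clock: 15.92
eef_pos: [530.4, -240.2, 153.5]
tool_rot: [3.141, -0.003, -3.082]
force: [-0.6, 0.5, -2.3]
width: 14.1
gripper_force: 59.0
```

Emit:
{"op": "carry_out", "data": {
  "moves": [
    {"tx":0,"ty":0,"tz":0.05,"twist":0,"fingers":0.1},
    {"tx":0,"ty":0,"tz":0,"twist":0,"fingers":0.1},
    {"tx":0,"ty":0,"tz":0,"twist":0,"fingers":0.1}
  ]
}}

```text
clock: 16.3
eef_pos: [531.8, -235.6, 139.7]
tool_rot: [3.14, -0.001, -3.076]
force: [-0.1, 0.1, -2.2]
width: 14.3
gripper_force: 59.0
```

```bash
cat > ld.py <<'E'
from h import *
np.set_printoptions(precision=1,suppress=True)
t,s=snap('top'),snap('side')
e=ctrl.read_state()['eef_pos'];print(e,ctrl.read_state()['force'],ctrl.read_state()['width'])
for im in(t,s):
    m=cv2.morphologyEx(mask(im,'blue'),cv2.MORPH_CLOSE,np.ones((5,5)))
    cs=max(cv2.findContours(m,0,cv2.CHAIN_APPROX_NONE)[0],key=cv2.contourArea)
    P=np.array([onz(im,*p[0],e[2]+5)[:2] for p in cs],np.float32); print('lid',cv2.minAreaRect(P))
E
python3 ld.py; python3 - <<'E'
from h import *
plan((530.8,-238.7,140),183.6)
E
```

```text
[ 532.2 -236.6  140.3] [ 0.   0.2 -1.4] 13.967090826501096
lid ((531.77587890625, -236.78570556640625), (186.0702667236328, 125.9703598022461), 3.9745521545410156)
lid ((531.9666748046875, -229.80848693847656), (184.32701110839844, 124.92808532714844), 3.2688498497009277)
now [ 532.2 -236.6  140.3] yaw -176.3 twist 0.0005 shift [ 0.0049 -0.0068  0.0011] rows>= 0.0 twrows 0.009110049304337108
```

Emit:
{"op": "carry_out", "data": {
  "moves": [
    {"tx":0,"ty":-0.0077,"tz":0.05,"twist":0,"fingers":0.1},
    {"tx":0,"ty":0,"tz":0.08,"twist":0,"fingers":0.1},
    {"tx":0,"ty":0,"tz":0.045,"twist":0,"fingers":0.1},
    {"tx":0,"ty":0,"tz":0,"twist":0,"fingers":0.1},
    {"tx":0,"ty":0,"tz":0,"twist":0,"fingers":0.1},
    {"tx":0,"ty":0,"tz":0,"twist":0,"fingers":0.1}
  ]
}}

```text
clock: 17.15
eef_pos: [532.4, -240.6, 88.4]
tool_rot: [-3.141, 0.001, -3.079]
force: [-0.5, 0.1, -1.5]
width: 14.1
gripper_force: 58.9
```

```bash
python3 ld.py
```

```text
[ 532.2 -240.5   88.2] [-1.3 -0.8 -0.7] 14.261902317808124
lid ((532.9371337890625, -241.9404296875), (186.3390655517578, 128.25274658203125), 3.69651198387146)
lid ((532.8251953125, -230.57333374023438), (182.841064453125, 124.80989074707031), 3.43121600151062)
```

Emit:
{"op": "carry_out", "data": {
  "moves": [
    {"tx":0,"ty":0.004,"tz":0,"twist":0,"fingers":0.1},
    {"tx":0,"ty":0,"tz":0.015,"twist":0,"fingers":0.1},
    {"tx":0,"ty":0,"tz":0.012,"twist":0,"fingers":0.1},
    {"tx":0,"ty":0,"tz":0,"twist":0,"fingers":0.1},
    {"tx":0,"ty":0,"tz":0,"twist":0,"fingers":0.1}
  ]
}}

```text
clock: 17.88
eef_pos: [531.7, -239.2, 79.4]
tool_rot: [3.142, -0.0, -3.079]
force: [0.5, 0.0, -2.0]
width: 14.2
gripper_force: 59.0
```

Emit:
{"op": "carry_out", "data": {
  "moves": [
    {"tx":0,"ty":0,"tz":0.008,"twist":0,"fingers":0.1},
    {"tx":0,"ty":0,"tz":0.008,"twist":0,"fingers":0.1},
    {"tx":0,"ty":0,"tz":0,"twist":0,"fingers":0.1},
    {"tx":0,"ty":0,"tz":0,"twist":0,"fingers":0.1}
  ]
}}

```text
clock: 18.38
eef_pos: [531.8, -239.2, 74.7]
tool_rot: [3.142, -0.0, -3.079]
force: [0.1, -0.1, -1.5]
width: 14.2
gripper_force: 59.0
```

Emit:
{"op": "carry_out", "data": {
  "moves": [
    {"tx":0,"ty":0,"tz":0.006,"twist":0,"fingers":0.1},
    {"tx":0,"ty":0,"tz":0.005,"twist":0,"fingers":0.1},
    {"tx":0,"ty":0,"tz":0,"twist":0,"fingers":0.1},
    {"tx":0,"ty":0,"tz":0,"twist":0,"fingers":0.1}
  ]
}}

```text
clock: 18.88
eef_pos: [532.0, -239.3, 73.5]
tool_rot: [-3.141, 0.001, -3.079]
force: [-4.0, 0.9, 14.6]
width: 14.4
gripper_force: 61.0
```

Emit:
{"op": "carry_out", "data": {
  "moves": [
    {"tx":0,"ty":0,"tz":0,"twist":0,"fingers":0.5},
    {"tx":0,"ty":0,"tz":0,"twist":0,"fingers":0.5},
    {"tx":0,"ty":0,"tz":0,"twist":0,"fingers":0.5},
    {"tx":0,"ty":0,"tz":-0.05,"twist":0,"fingers":0.5},
    {"tx":0,"ty":0,"tz":-0.15,"twist":0,"fingers":0.5},
    {"tx":0,"ty":0,"tz":-0.15,"twist":0,"fingers":0.2},
    {"tx":0,"ty":0,"tz":0,"twist":0,"fingers":0},
    {"tx":0,"ty":0,"tz":0,"twist":0,"fingers":0}
  ]
}}

```text
clock: 19.88
eef_pos: [531.4, -239.1, 176.7]
tool_rot: [-3.142, 0.0, -3.079]
force: [0.2, -0.3, -0.7]
width: 0.2
gripper_force: 0.0
```

```bash
sed 's/e\[2\]+5/80/' ld.py > ld2.py; cat >> ld2.py <<'E'
out=[]
for im,(x,y) in((t,(310,180)),(s,(270,125))):
    I=im['color'].copy()[y:y+90,x:x+90]; out.append(cv2.resize(I,(400,400),interpolation=3))
cv2.imwrite('pics/l5.png',np.hstack(out))
E
python3 ld2.py
```

```text
[ 530.8 -238.8  175.4] [ 0.4  0.2 -0.5] -0.11999760235469818
lid ((533.6866455078125, -240.75924682617188), (189.41952514648438, 128.02882385253906), 3.6017932891845703)
lid ((531.8051147460938, -230.23892211914062), (184.7695770263672, 115.88546752929688), 3.654475212097168)
```

View pics/l5.png

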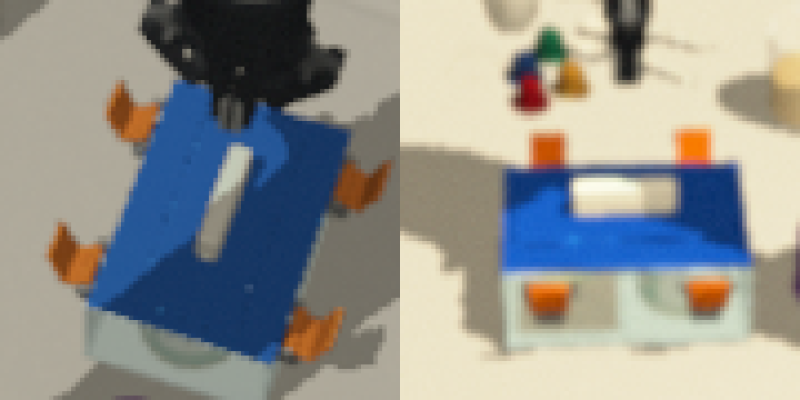

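Lid is square on the rim: in the left crop the flange edges run parallel to the walls, with all four clips open. In the right crop the front flange edge lies straight along the rim at y≈268. Next I'll calibrate the closed tip height, (232,130) and (627,82).

```bash
python3 - <<'E'
from h import *
t,s=snap('top'),snap('side'); print(ctrl.read_state()['eef_pos'],tri(t,(361.8,208.9),s,(320.7,143)))
E
```

```text
[ 530.92385393 -238.85451078  175.23755762] (array([ 528.63406371, -241.98809555,  198.05923253]), np.float64(0.548558814960365))
```

Emit:
{"op": "carry_out", "data": {
  "moves": [
    {"tx":-0.1,"ty":0.08,"tz":0,"twist":0,"fingers":0},
    {"tx":-0.1,"ty":0.08,"tz":0,"twist":0,"fingers":0},
    {"tx":0,"ty":0.16,"tz":0,"twist":0,"fingers":0},
    {"tx":0,"ty":0.11,"tz":0,"twist":0,"fingers":0},
    {"tx":0,"ty":0,"tz":0.15,"twist":0,"fingers":0},
    {"tx":0,"ty":0,"tz":0.15,"twist":0,"fingers":0},
    {"tx":0,"ty":0,"tz":0,"twist":0,"fingers":0},
    {"tx":0,"ty":0,"tz":0,"twist":0,"fingers":0}
  ]
}}

```text
clock: 21.08
eef_pos: [584.4, -106.9, 87.2]
tool_rot: [-3.141, 0.001, -3.079]
force: [0.1, -0.2, 0.4]
width: -0.1
gripper_force: 0.0
```

```bash
cat > bf.py <<'E'
from h import *
def bf(c=(532,-239.3),a=3.6):
    st=ctrl.read_state(); a=np.radians(a); d=st['eef_pos'][:2]-np.array(c)
    print('box frame x %.1f y %.1f z %.1f'%(d@[np.cos(a),np.sin(a)],d@[-np.sin(a),np.cos(a)],st['eef_pos'][2]),st['force'].round(1),st['clock'])
E
python3 - <<'E'
from bf import *
t,s=snap('top'),snap('side'); bf()
for im in(t,s): print([(b[0],b[1]) for b in blobs(im,'orange')[0]])
E
```

```text
box frame x 61.3 y 128.7 z 88.2 [-0.2  0.5 -0.7] 21.175
[(np.int32(36), [340.7, 207.2]), (np.int32(54), [390.0, 221.8]), (np.int32(49), [378.0, 255.0])]
[(np.int32(30), [335.5, 157.0]), (np.int32(43), [250.5, 192.0]), (np.int32(33), [338.8, 190.8]), (np.int32(92), [241.2, 211.5]), (np.int32(58), [247.6, 234.2]), (np.int32(36), [379.9, 376.6]), (np.int32(21), [359.5, 388.2])]
```

Emit:
{"op": "carry_out", "data": {
  "moves": [
    {"tx":0,"ty":0,"tz":0.094,"twist":0,"fingers":0},
    {"tx":0,"ty":0,"tz":0,"twist":0,"fingers":0},
    {"tx":0,"ty":-0.035,"tz":0,"twist":0,"fingers":0},
    {"tx":0,"ty":-0.03,"tz":-0.007,"twist":0,"fingers":0},
    {"tx":0,"ty":-0.03,"tz":-0.02,"twist":0,"fingers":0},
    {"tx":0,"ty":-0.03,"tz":-0.013,"twist":0,"fingers":0},
    {"tx":0,"ty":-0.03,"tz":-0.01,"twist":0,"fingers":0},
    {"tx":0,"ty":0,"tz":0,"twist":0,"fingers":0}
  ]
}}

```text
clock: 22.18
eef_pos: [586.6, -154.4, 73.5]
tool_rot: [-3.141, 0.0, -3.081]
force: [0.1, 1.0, 0.1]
width: 0.1
gripper_force: 0.0
```

```bash
python3 - <<'E'
from bf import *
t,s=snap('top'),snap('side'); bf()
for im in(t,s): print([(b[0],b[1]) for b in blobs(im,'orange')[0]])
E
```

```text
box frame x 59.6 y 82.9 z 73.1 [-0.3  0.4 -0.1] 22.275
[(np.int32(31), [340.4, 207.7]), (np.int32(28), [391.4, 223.0]), (np.int32(22), [327.1, 238.5]), (np.int32(52), [377.9, 254.9])]
[(np.int32(30), [335.5, 157.0]), (np.int32(42), [250.5, 192.0]), (np.int32(34), [339.1, 190.8]), (np.int32(32), [302.7, 191.6]), (np.int32(93), [241.2, 211.4]), (np.int32(56), [247.4, 234.4])]
```

Emit:
{"op": "carry_out", "data": {
  "moves": [
    {"tx":0,"ty":0,"tz":-0.06,"twist":0,"fingers":0},
    {"tx":0,"ty":0.08,"tz":0,"twist":0,"fingers":0},
    {"tx":0,"ty":0.07,"tz":0,"twist":0,"fingers":0},
    {"tx":0,"ty":0,"tz":0.1,"twist":0,"fingers":0},
    {"tx":0,"ty":0,"tz":0.047,"twist":0,"fingers":0},
    {"tx":0,"ty":0,"tz":0,"twist":0,"fingers":0},
    {"tx":0,"ty":-0.035,"tz":0,"twist":0,"fingers":0},
    {"tx":0,"ty":-0.03,"tz":0,"twist":0,"fingers":0},
    {"tx":0,"ty":-0.03,"tz":0,"twist":0,"fingers":0},
    {"tx":0,"ty":0,"tz":0,"twist":0,"fingers":0}
  ]
}}

```text
clock: 23.52
eef_pos: [585.5, -123.7, 49.8]
tool_rot: [3.126, -0.0, -3.073]
force: [-7.2, 24.9, 22.0]
width: 0.1
gripper_force: 13.1
```

```bash
python3 - <<'E'
from bf import *
t,s=snap('top'),snap('side'); bf()
for im in(t,s): print([(b[0],b[1]) for b in blobs(im,'orange')[0]])
E
```

```text
box frame x 60.6 y 112.1 z 49.8 [-6.4 25.1 20.8] 23.625
[(np.int32(39), [340.7, 207.1]), (np.int32(52), [390.2, 221.9]), (np.int32(51), [378.0, 254.9])]
[(np.int32(30), [335.5, 157.0]), (np.int32(44), [250.4, 192.0]), (np.int32(35), [339.0, 190.8]), (np.int32(93), [241.2, 211.4]), (np.int32(57), [247.5, 234.2]), (np.int32(27), [323.7, 370.3]), (np.int32(25), [372.4, 371.2]), (np.int32(20), [298.4, 379.6]), (np.int32(20), [323.8, 379.0])]
```

Emit:
{"op": "carry_out", "data": {
  "moves": [
    {"tx":0,"ty":0.055,"tz":-0.02,"twist":0,"fingers":0},
    {"tx":0,"ty":0,"tz":0,"twist":0,"fingers":0},
    {"tx":0,"ty":0,"tz":0,"twist":0,"fingers":0}
  ]
}}

```text
clock: 24.0
eef_pos: [584.5, -122.6, 53.3]
tool_rot: [-3.14, 0.0, -3.081]
force: [-0.4, -1.0, -0.6]
width: -0.1
gripper_force: 0.1
```

```bash
python3 -c "
from bf import *
bf()"
```

```text
box frame x 59.7 y 113.2 z 53.3 [-0.4 -1.  -0.6] 24.0
```

Emit:
{"op": "carry_out", "data": {
  "moves": [
    {"tx":0,"ty":-0.012,"tz":-0.006,"twist":0,"fingers":0},
    {"tx":0,"ty":-0.012,"tz":-0.01,"twist":0,"fingers":0},
    {"tx":0,"ty":-0.012,"tz":-0.008,"twist":0,"fingers":0},
    {"tx":0,"ty":-0.013,"tz":-0.006,"twist":0,"fingers":0},
    {"tx":0,"ty":0,"tz":0,"twist":0,"fingers":0}
  ]
}}

```text
clock: 24.62
eef_pos: [585.1, -134.2, 62.7]
tool_rot: [3.14, -0.0, -3.079]
force: [-1.8, 6.1, 5.0]
width: 0.3
gripper_force: 3.4
```

```bash
cat > ck.py <<'E'
from bf import *
t,s=snap('top'),snap('side'); bf()
for im in(t,s): print([(int(b[0]),b[1]) for b in blobs(im,'orange',12)[0] if b[1][0]>260 and b[1][1]<300])
E
python3 ck.py
```

```text
box frame x 59.6 y 101.8 z 62.6 [-2.1  5.5  4.7] 24.725
[(24, [341.2, 207.6]), (48, [390.4, 222.2]), (50, [377.9, 255.0])]
[(30, [335.5, 157.0]), (34, [338.7, 190.9]), (16, [302.9, 192.3])]
```

Emit:
{"op": "carry_out", "data": {
  "moves": [
    {"tx":0,"ty":-0.014,"tz":-0.006,"twist":0,"fingers":0},
    {"tx":0,"ty":-0.014,"tz":-0.005,"twist":0,"fingers":0},
    {"tx":0,"ty":-0.014,"tz":-0.004,"twist":0,"fingers":0},
    {"tx":0,"ty":0,"tz":0,"twist":0,"fingers":0}
  ]
}}

```text
clock: 25.22
eef_pos: [586.3, -149.4, 66.8]
tool_rot: [-3.14, 0.001, -3.081]
force: [-0.5, 1.0, 0.6]
width: -0.1
gripper_force: 0.6
```

```bash
python3 ck.py
```

```text
box frame x 59.8 y 87.3 z 66.6 [-0.6  1.5  2.8] 25.325
[(33, [390.9, 222.8]), (14, [327.4, 237.6]), (52, [377.9, 254.9])]
[(30, [335.5, 157.0]), (36, [303.1, 189.5]), (35, [339.0, 190.8])]
```

Emit:
{"op": "carry_out", "data": {
  "moves": [
    {"tx":0,"ty":-0.014,"tz":-0.002,"twist":0,"fingers":0},
    {"tx":0,"ty":-0.014,"tz":-0.004,"twist":0,"fingers":0},
    {"tx":0,"ty":-0.014,"tz":-0.004,"twist":0,"fingers":0},
    {"tx":0,"ty":-0.014,"tz":-0.004,"twist":0,"fingers":0},
    {"tx":0,"ty":0,"tz":0,"twist":0,"fingers":0}
  ]
}}

```text
clock: 25.95
eef_pos: [587.2, -164.9, 70.9]
tool_rot: [-3.141, 0.0, -3.08]
force: [0.2, 0.0, -0.3]
width: 0.1
gripper_force: 0.0
```

```bash
python3 ck.py
```

```text
box frame x 59.8 y 71.6 z 70.8 [-0.4 -0.4  0.2] 26.05
[(44, [346.4, 207.7]), (15, [392.5, 223.1]), (30, [327.7, 238.5]), (52, [377.9, 254.9])]
[(30, [335.5, 157.0]), (54, [303.1, 186.9]), (35, [339.0, 190.8])]
```

Emit:
{"op": "carry_out", "data": {
  "moves": [
    {"tx":0,"ty":-0.02,"tz":0,"twist":0,"fingers":0},
    {"tx":0,"ty":0,"tz":0.025,"twist":0,"fingers":0},
    {"tx":0,"ty":0,"tz":0.02,"twist":0,"fingers":0},
    {"tx":0,"ty":0,"tz":0,"twist":0,"fingers":0}
  ]
}}

```text
clock: 26.55
eef_pos: [587.4, -170.1, 57.5]
tool_rot: [-3.142, -0.0, -3.079]
force: [-2.0, 0.1, 5.6]
width: 0.1
gripper_force: 2.9
```

```bash
python3 - <<'E'
from ck import *
print('expected shut tongue centre', proj(t,(532+60*.998-.063*57,-239.3+60*.063+57,85)), proj(s,(532+60*.998-.063*57,-239.3+60*.063+57,85)))
E
```

```text
box frame x 59.6 y 65.5 z 57.5 [-1.8  0.1  4.8] 26.65
[(22, [346.5, 208.7]), (12, [392.4, 223.4]), (29, [327.6, 238.6]), (52, [377.9, 254.9])]
[(30, [335.5, 157.0]), (43, [302.9, 187.6]), (35, [339.0, 190.8])]
expected shut tongue centre (np.float64(347.309660857067), np.float64(206.06910998106315)) (np.float64(302.59510739713335), np.float64(181.7975278976695))
```

Emit:
{"op": "carry_out", "data": {
  "moves": [
    {"tx":0,"ty":0,"tz":0.01,"twist":0,"fingers":0},
    {"tx":0,"ty":0,"tz":0,"twist":0,"fingers":0},
    {"tx":0,"ty":0,"tz":-0.16,"twist":0,"fingers":0},
    {"tx":0,"ty":0,"tz":-0.15,"twist":0,"fingers":0},
    {"tx":0.1,"ty":-0.15,"tz":0,"twist":0,"fingers":0},
    {"tx":0.1,"ty":-0.16,"tz":0,"twist":0,"fingers":0},
    {"tx":0.1,"ty":-0.16,"tz":0,"twist":0,"fingers":0},
    {"tx":0.1,"ty":-0.16,"tz":0,"twist":0,"fingers":0},
    {"tx":0,"ty":0,"tz":0,"twist":0,"fingers":0},
    {"tx":0,"ty":0,"tz":0,"twist":0,"fingers":0}
  ]
}}

```text
clock: 27.9
eef_pos: [479.6, -365.6, 146.8]
tool_rot: [3.14, -0.0, -3.079]
force: [0.3, 0.6, 0.1]
width: -0.1
gripper_force: 0.0
```

```bash
python3 ck.py
```

```text
box frame x -59.1 y -121.6 z 147.0 [-1.1  0.7 -0.2] 28.0
[(73, [346.6, 206.2]), (41, [328.1, 239.0])]
[(46, [302.7, 157.6]), (33, [335.7, 157.4]), (58, [303.1, 186.5]), (34, [338.9, 190.9])]
```

Emit:
{"op": "carry_out", "data": {
  "moves": [
    {"tx":0.003,"ty":-0.01,"tz":0.1,"twist":0,"fingers":0},
    {"tx":0,"ty":0,"tz":0.15,"twist":0,"fingers":0},
    {"tx":0,"ty":0,"tz":0.06,"twist":0,"fingers":0},
    {"tx":0,"ty":0,"tz":0,"twist":0,"fingers":0},
    {"tx":0,"ty":0.036,"tz":0,"twist":0,"fingers":0},
    {"tx":0,"ty":0,"tz":0,"twist":0,"fingers":0},
    {"tx":0,"ty":0,"tz":0,"twist":0,"fingers":0}
  ]
}}

```text
clock: 28.88
eef_pos: [478.8, -358.8, 55.4]
tool_rot: [-3.14, 0.001, -3.079]
force: [-0.4, 0.1, -0.1]
width: 0.1
gripper_force: 0.0
```

```bash
python3 ck.py
```

```text
box frame x -61.0 y -116.1 z 54.9 [-0.2  0.6 -0.1] 28.975
[(74, [346.5, 206.2]), (41, [328.1, 239.0])]
[(45, [302.7, 157.6]), (33, [335.7, 157.4]), (58, [303.1, 186.5]), (34, [338.9, 190.9])]
```

Emit:
{"op": "carry_out", "data": {
  "moves": [
    {"tx":0,"ty":0.01,"tz":0.004,"twist":0,"fingers":0},
    {"tx":0,"ty":0.012,"tz":-0.006,"twist":0,"fingers":0},
    {"tx":0,"ty":0.012,"tz":-0.01,"twist":0,"fingers":0},
    {"tx":0,"ty":0.012,"tz":-0.008,"twist":0,"fingers":0},
    {"tx":0,"ty":0.013,"tz":-0.006,"twist":0,"fingers":0},
    {"tx":0,"ty":0,"tz":0,"twist":0,"fingers":0},
    {"tx":0,"ty":0.014,"tz":-0.006,"twist":0,"fingers":0},
    {"tx":0,"ty":0.014,"tz":-0.005,"twist":0,"fingers":0},
    {"tx":0,"ty":0.014,"tz":-0.004,"twist":0,"fingers":0},
    {"tx":0,"ty":0,"tz":0,"twist":0,"fingers":0}
  ]
}}

```text
clock: 30.22
eef_pos: [477.5, -331.1, 68.4]
tool_rot: [-3.137, 0.003, -3.08]
force: [-0.9, -6.4, 6.9]
width: -0.3
gripper_force: 3.7
```

```bash
python3 ck.py
```

```text
box frame x -60.2 y -88.4 z 68.4 [-0.3 -6.3  7.9] 30.325
[(71, [346.7, 206.1]), (41, [328.1, 239.0])]
[(30, [335.8, 157.3]), (38, [302.5, 158.0]), (59, [303.2, 186.4]), (33, [339.0, 190.9])]
```

Same behaviour as the first clip, so I'll continue over centre.

Emit:
{"op": "carry_out", "data": {
  "moves": [
    {"tx":0,"ty":0.014,"tz":-0.003,"twist":0,"fingers":0},
    {"tx":0,"ty":0.014,"tz":-0.002,"twist":0,"fingers":0},
    {"tx":0,"ty":0.014,"tz":-0.002,"twist":0,"fingers":0},
    {"tx":0,"ty":0.014,"tz":-0.002,"twist":0,"fingers":0},
    {"tx":0,"ty":0.02,"tz":0,"twist":0,"fingers":0},
    {"tx":0,"ty":0,"tz":0,"twist":0,"fingers":0}
  ]
}}

```text
clock: 31.08
eef_pos: [474.8, -304.5, 69.1]
tool_rot: [3.141, -0.0, -3.078]
force: [-0.4, -0.5, 0.4]
width: 0.3
gripper_force: 0.0
```

```bash
python3 ck.py
```

```text
box frame x -61.2 y -62.4 z 69.2 [ 0.7 -0.7 -0.1] 31.175
[(71, [346.7, 206.1]), (41, [328.1, 239.0])]
[(33, [302.2, 158.1]), (21, [336.9, 160.8]), (58, [303.1, 186.5]), (34, [338.9, 190.9])]
```

Emit:
{"op": "carry_out", "data": {
  "moves": [
    {"tx":0,"ty":0,"tz":0.02,"twist":0,"fingers":0},
    {"tx":0,"ty":0,"tz":0.015,"twist":0,"fingers":0},
    {"tx":0,"ty":0,"tz":0.015,"twist":0,"fingers":0},
    {"tx":0,"ty":0,"tz":0,"twist":0,"fingers":0}
  ]
}}

```text
clock: 31.68
eef_pos: [474.7, -305.7, 57.3]
tool_rot: [-3.141, 0.0, -3.08]
force: [-6.6, 3.5, 28.6]
width: -0.4
gripper_force: 14.3
```

Emit:
{"op": "carry_out", "data": {
  "moves": [
    {"tx":0,"ty":0,"tz":-0.1,"twist":0,"fingers":0},
    {"tx":0,"ty":0,"tz":-0.15,"twist":0,"fingers":0},
    {"tx":-0.1,"ty":-0.06,"tz":0,"twist":0,"fingers":0},
    {"tx":-0.1,"ty":-0.06,"tz":0,"twist":0,"fingers":0},
    {"tx":-0.1,"ty":-0.06,"tz":0,"twist":0,"fingers":0},
    {"tx":-0.1,"ty":-0.035,"tz":0,"twist":0,"fingers":0},
    {"tx":0,"ty":0,"tz":0,"twist":0,"fingers":0},
    {"tx":0,"ty":0,"tz":0,"twist":0,"fingers":0}
  ]
}}

```text
clock: 32.67
eef_pos: [597.4, -362.1, 128.4]
tool_rot: [3.141, -0.002, -3.079]
force: [-0.0, -0.3, -0.5]
width: -0.1
gripper_force: 0.0
```

```bash
python3 ck.py; python3 -c "
from h import *
for n in('top','side'):
    im=snap(n); print(proj(im,(532-60*.998+.063*57,-239.3-60*.063-57,85)))"
```

```text
box frame x 57.5 y -126.9 z 129.1 [0.9 0.3 0. ] 32.775
[(71, [346.7, 206.1]), (21, [388.4, 220.0]), (40, [328.0, 239.1])]
[(30, [302.5, 158.0]), (17, [337.0, 161.1]), (59, [303.2, 186.4]), (31, [339.0, 190.7])]
(np.float64(371.53991220958187), np.float64(249.90579955569197))
(np.float64(336.140536725912), np.float64(160.37764178443342))
```

Emit:
{"op": "carry_out", "data": {
  "moves": [
    {"tx":-0.008,"ty":0,"tz":0.15,"twist":0,"fingers":0},
    {"tx":0,"ty":0,"tz":0.1,"twist":0,"fingers":0},
    {"tx":0,"ty":0,"tz":0,"twist":0,"fingers":0},
    {"tx":0,"ty":0.04,"tz":0,"twist":0,"fingers":0},
    {"tx":0,"ty":0,"tz":0,"twist":0,"fingers":0},
    {"tx":0,"ty":0,"tz":0,"twist":0,"fingers":0}
  ]
}}

```text
clock: 33.62
eef_pos: [601.2, -350.4, 55.8]
tool_rot: [-3.14, 0.002, -3.079]
force: [-0.8, -0.4, -0.2]
width: 0.1
gripper_force: 0.0
```

```bash
python3 ck.py
```

```text
box frame x 61.5 y -115.6 z 55.2 [-0.  -0.   0.2] 33.725
[(71, [346.7, 206.1]), (40, [328.0, 239.1])]
[(29, [302.6, 158.1]), (18, [336.9, 161.1]), (61, [303.2, 186.3]), (33, [338.8, 190.8])]
```

Emit:
{"op": "carry_out", "data": {
  "moves": [
    {"tx":0,"ty":0.01,"tz":0.005,"twist":0,"fingers":0},
    {"tx":0,"ty":0.012,"tz":-0.006,"twist":0,"fingers":0},
    {"tx":0,"ty":0.012,"tz":-0.01,"twist":0,"fingers":0},
    {"tx":0,"ty":0.012,"tz":-0.008,"twist":0,"fingers":0},
    {"tx":0,"ty":0.013,"tz":-0.006,"twist":0,"fingers":0},
    {"tx":0,"ty":0,"tz":0,"twist":0,"fingers":0},
    {"tx":0,"ty":0.014,"tz":-0.006,"twist":0,"fingers":0},
    {"tx":0,"ty":0.014,"tz":-0.005,"twist":0,"fingers":0},
    {"tx":0,"ty":0.014,"tz":-0.004,"twist":0,"fingers":0},
    {"tx":0,"ty":0,"tz":0,"twist":0,"fingers":0}
  ]
}}

```text
clock: 34.98
eef_pos: [599.0, -317.6, 66.2]
tool_rot: [3.139, 0.0, -3.078]
force: [0.1, 0.4, 1.2]
width: -0.4
gripper_force: 0.5
```

Emit:
{"op": "carry_out", "data": {
  "moves": [
    {"tx":0,"ty":0.014,"tz":-0.003,"twist":0,"fingers":0},
    {"tx":0,"ty":0.014,"tz":-0.002,"twist":0,"fingers":0},
    {"tx":0,"ty":0.014,"tz":-0.002,"twist":0,"fingers":0},
    {"tx":0,"ty":0.014,"tz":-0.002,"twist":0,"fingers":0},
    {"tx":0,"ty":0.02,"tz":0,"twist":0,"fingers":0},
    {"tx":0,"ty":0,"tz":0,"twist":0,"fingers":0}
  ]
}}

```text
clock: 35.72
eef_pos: [597.1, -296.3, 69.0]
tool_rot: [3.141, -0.0, -3.078]
force: [0.1, 0.4, 1.0]
width: 0.1
gripper_force: 0.0
```

```bash
python3 ck.py
```

```text
box frame x 61.2 y -62.0 z 69.0 [-0.  -0.2  0.4] 35.825
[(71, [346.7, 206.1]), (40, [328.0, 239.1])]
[(29, [302.6, 162.2]), (17, [337.0, 161.1]), (59, [303.2, 186.4]), (34, [338.9, 190.9])]
```

Emit:
{"op": "carry_out", "data": {
  "moves": [
    {"tx":0,"ty":0,"tz":0.02,"twist":0,"fingers":0},
    {"tx":0,"ty":0,"tz":0.015,"twist":0,"fingers":0},
    {"tx":0,"ty":0,"tz":0.012,"twist":0,"fingers":0},
    {"tx":0,"ty":0,"tz":0,"twist":0,"fingers":0}
  ]
}}

```text
clock: 36.33
eef_pos: [596.7, -297.5, 57.4]
tool_rot: [-3.141, -0.0, -3.08]
force: [-5.8, 2.2, 17.7]
width: 0.0
gripper_force: 8.9
```

Emit:
{"op": "carry_out", "data": {
  "moves": [
    {"tx":0,"ty":0,"tz":-0.15,"twist":0,"fingers":0},
    {"tx":0,"ty":0,"tz":-0.15,"twist":0,"fingers":0},
    {"tx":0.1,"ty":0.15,"tz":0,"twist":0,"fingers":0},
    {"tx":0.1,"ty":0.15,"tz":0,"twist":0,"fingers":0},
    {"tx":0.1,"ty":0.16,"tz":0,"twist":0,"fingers":0},
    {"tx":0.1,"ty":0.16,"tz":0,"twist":0,"fingers":0},
    {"tx":0,"ty":0,"tz":0,"twist":0,"fingers":0},
    {"tx":0,"ty":0,"tz":0,"twist":0,"fingers":0}
  ]
}}

```text
clock: 37.33
eef_pos: [466.4, -119.6, 145.1]
tool_rot: [-3.141, 0.001, -3.079]
force: [0.3, -0.8, -0.3]
width: -0.2
gripper_force: 0.0
```

```bash
python3 ck.py
```

```text
box frame x -57.7 y 122.8 z 144.9 [ 0.5 -0.2  0.7] 37.425
[(40, [328.0, 239.1]), (84, [372.4, 250.3])]
[(17, [334.6, 161.4]), (25, [302.6, 162.5]), (69, [303.0, 185.6]), (33, [339.0, 190.9])]
```

Emit:
{"op": "carry_out", "data": {
  "moves": [
    {"tx":0.007,"ty":0.01,"tz":0.1,"twist":0,"fingers":0},
    {"tx":0,"ty":0,"tz":0.15,"twist":0,"fingers":0},
    {"tx":0,"ty":0,"tz":0.053,"twist":0,"fingers":0},
    {"tx":0,"ty":0,"tz":0,"twist":0,"fingers":0},
    {"tx":0,"ty":-0.032,"tz":0,"twist":0,"fingers":0},
    {"tx":0,"ty":0,"tz":0,"twist":0,"fingers":0},
    {"tx":0,"ty":0,"tz":0,"twist":0,"fingers":0}
  ]
}}

```text
clock: 38.3
eef_pos: [464.5, -126.3, 54.7]
tool_rot: [-3.141, 0.001, -3.08]
force: [0.0, 0.4, -0.1]
width: 0.1
gripper_force: 0.0
```

```bash
python3 ck.py
```

```text
box frame x -60.5 y 117.5 z 54.5 [ 0.1 -0.1 -0.1] 38.4
[(26, [327.3, 238.7]), (83, [372.4, 250.3])]
[(24, [302.8, 162.6]), (70, [302.9, 185.6])]
```

Emit:
{"op": "carry_out", "data": {
  "moves": [
    {"tx":0,"ty":-0.015,"tz":0.004,"twist":0,"fingers":0},
    {"tx":0,"ty":-0.012,"tz":-0.006,"twist":0,"fingers":0},
    {"tx":0,"ty":-0.012,"tz":-0.01,"twist":0,"fingers":0},
    {"tx":0,"ty":-0.012,"tz":-0.008,"twist":0,"fingers":0},
    {"tx":0,"ty":-0.013,"tz":-0.006,"twist":0,"fingers":0},
    {"tx":0,"ty":0,"tz":0,"twist":0,"fingers":0},
    {"tx":0,"ty":-0.014,"tz":-0.006,"twist":0,"fingers":0},
    {"tx":0,"ty":-0.014,"tz":-0.005,"twist":0,"fingers":0},
    {"tx":0,"ty":-0.014,"tz":-0.004,"twist":0,"fingers":0},
    {"tx":0,"ty":0,"tz":0,"twist":0,"fingers":0}
  ]
}}

```text
clock: 39.65
eef_pos: [466.1, -158.3, 66.4]
tool_rot: [-3.141, 0.001, -3.08]
force: [-0.3, -0.0, 0.9]
width: -0.1
gripper_force: 0.2
```

Emit:
{"op": "carry_out", "data": {
  "moves": [
    {"tx":0,"ty":-0.014,"tz":-0.003,"twist":0,"fingers":0},
    {"tx":0,"ty":-0.014,"tz":-0.002,"twist":0,"fingers":0},
    {"tx":0,"ty":-0.014,"tz":-0.002,"twist":0,"fingers":0},
    {"tx":0,"ty":-0.014,"tz":-0.002,"twist":0,"fingers":0},
    {"tx":0,"ty":-0.02,"tz":0,"twist":0,"fingers":0},
    {"tx":0,"ty":0,"tz":0,"twist":0,"fingers":0}
  ]
}}

```text
clock: 40.4
eef_pos: [467.3, -181.1, 69.0]
tool_rot: [-3.141, 0.0, -3.08]
force: [-0.2, 0.2, -0.4]
width: -0.0
gripper_force: 0.0
```

```bash
python3 ck.py
```

```text
box frame x -60.9 y 62.9 z 68.9 [ 0.4 -0.6  0.1] 40.5
[(21, [350.1, 206.5]), (20, [331.9, 240.2]), (50, [374.2, 251.5])]
[(23, [302.6, 162.6]), (59, [303.2, 186.4]), (64, [338.7, 185.1])]
```

Snapped. Now I'll press it down, retreat up, and check all four.

Emit:
{"op": "carry_out", "data": {
  "moves": [
    {"tx":0,"ty":0,"tz":0.02,"twist":0,"fingers":0},
    {"tx":0,"ty":0,"tz":0.015,"twist":0,"fingers":0},
    {"tx":0,"ty":0,"tz":0.012,"twist":0,"fingers":0},
    {"tx":0,"ty":0,"tz":0,"twist":0,"fingers":0}
  ]
}}

```text
clock: 41.0
eef_pos: [467.2, -180.2, 57.2]
tool_rot: [-3.141, 0.0, -3.079]
force: [-6.1, 2.0, 28.6]
width: 0.4
gripper_force: 14.6
```

Emit:
{"op": "carry_out", "data": {
  "moves": [
    {"tx":0,"ty":0,"tz":-0.15,"twist":0,"fingers":0},
    {"tx":0,"ty":0,"tz":-0.15,"twist":0,"fingers":0},
    {"tx":0,"ty":0.15,"tz":-0.1,"twist":0,"fingers":0},
    {"tx":0,"ty":0.2,"tz":0,"twist":0,"fingers":0},
    {"tx":0,"ty":0.2,"tz":0,"twist":0,"fingers":0},
    {"tx":0,"ty":0.2,"tz":0,"twist":0,"fingers":0},
    {"tx":0,"ty":0,"tz":0,"twist":0,"fingers":0},
    {"tx":0,"ty":0,"tz":0,"twist":0,"fingers":0}
  ]
}}

```text
clock: 42.0
eef_pos: [453.1, 43.9, 174.6]
tool_rot: [-3.141, -0.001, -3.078]
force: [0.8, -0.6, -0.3]
width: -0.2
gripper_force: 0.0
```

```bash
python3 ck.py; python3 - <<'E'
from h import *
out=[]
for n,(x,y) in(('top',(310,180)),('side',(270,125))):
    im=snap(n); I=im['color'].copy()[y:y+90,x:x+90]; out.append(cv2.resize(I,(400,400),interpolation=3))
    for sx,sy in((60,57),(60,-57),(-60,57),(-60,-57)): print(n,sx,sy,np.round(proj(im,(532+sx*.998-.063*sy,-239.3+.063*sx+.998*sy,85)),1))
cv2.imwrite('pics/l6.png',np.hstack(out))
E
```

```text
box frame x -60.9 y 286.2 z 174.7 [0.6 0.4 0.1] 42.1
[(72, [383.9, 217.1]), (83, [372.5, 250.4])]
[(22, [302.4, 162.5]), (69, [303.0, 185.6]), (54, [337.9, 184.4])]
top 60 57 [347.3 206.1]
top 60 -57 [382.9 216.7]
top -60 57 [334.7 238.3]
top -60 -57 [371.5 249.9]
side 60 57 [302.6 181.8]
side 60 -57 [302.5 161.3]
side -60 57 [338.4 180.8]
side -60 -57 [336.1 160.4]
```

View pics/l6.png

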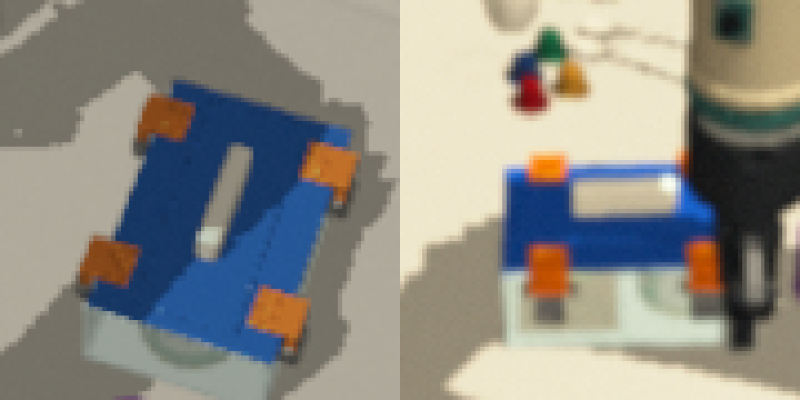

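All four clips lie flat over the flange in the left crop, at (165,117), (330,162), (108,260) and (278,312). The lid is square and the arm is clear, so I'm handing in.

```bash
python3 -c "
from cell import job
print(job.finish_job())"
```

```text
the job is handed in; nothing more can be done
None
```

The lemon is in the free compartment, the lid sits flush, and all four clips are shut in diagonal order; I handed the job in at about 42 s, and no verdict came back.

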